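Zero the shim lift gauge with a flat screwdriver

ROBOT

A 6-joint arm with a two-finger parallel gripper is mounted at the origin on a cart in front of the work surface, level with it; the furniture and walls round the work are solid. World frame = base frame: x ahead of the robot, y to its left, z up, the work surface at z = 0. Lengths are in m, angles in rad, forces in N, time in s.
With the tool pointing down it reaches from about 0.35 to 0.875 m from the base axis. Payload 4.2 kg.
Tool frame: the origin (TCP) lies at the very end of the fingers, on their centre line; the grasp point (between the pads) lies bot.grip_point_offset behind it (bot.grip_point_offset is the distance from the TCP to the grasp point, in m); x points along the fingers, z is the direction in which the jaws open and shut, and the axes are right-handed (so a half turn about x gives the same grasp; the last joint's range is limited). The gripper opens to 85 mm and grips with 20 to 120 N. Pads are 22 mm wide; open, the fingers measure 114 mm over their backs; the gripper's body (76 mm by 85 mm) begins 54 mm behind the grasp point. The pads swing forward as they close: fully open they stand 13 mm farther back than shut.
Start: joints at [-1.01, 0.385, 0.008, 0, -1.194, -0.259], TCP at [0.186, -0.597, 0.231] pointing down, gripper open.
Joint ranges: [-3.14, 3.14], [-1.21, 2.06], [-1.07, 1.41], [-3.16, 2.05], [-2.99, -0.16], [-3.1, 3.1]. Speed limits (rad/s): [2.79, 2.79, 3.14, 3.14, 3.14, 3.14].

INTERFACE

Orientations are given as [roll, pitch, yaw] about the fixed x, y, z axes, in that order (R = Rz(yaw) Ry(pitch) Rx(roll)).
In Python, from cell import bot gives the robot as it stands.
- The arm moves only by the shell command python3 -m handwheel 'ROWS' [FORCE]. ROWS is JSON, a list of rows, each a list of 3 entries, a list of its own where there are three numbers: the shift along the tool's x, y, z in cm, then the turn, a rotation vector about the tool's x, y, z in degrees, then the closure, from -1 (fully open) to 1 (shut), so that 0 is half open. A call has exactly 8 rows; each row is the pose to reach, as a shift and turn from the pose commanded when the call began, along the tool's axes at that moment; what a row does not reach only later rows make up. A row lasts 1/12 s, in which the tool goes at most 41.7 mm and 7.16 degrees, less where a joint would pass 70% of its speed; a pose out of reach is approached as far as the arm can. A call with a gripper value outside its range is refused whole. The fingers move at their own pace and stop on an object; FORCE is the grip in N (left out, the last holds). Time passes only in rows, so rows that repeat a pose let the fingers close, or fill a call up. It gives the time, the measured TCP pose, the force and the opening at its end, in the units of the state.
- bot.read_state(): the state, without advancing time (a new reading comes with each control period).
- bot.read_camera(name): name is "side" or "top" or "wrist"; returns a dict with "img" (420x560x3 uint8, blue, green, red), "fx", "fy", "cx", "cy" (pixels), "R" (3x3) and "t" (3): a world point X has camera coordinates R X + t. Camera axes: x right, y down, z forward; pixel columns grow to the right and rows downward; lengths in m; the calibration is good to about 2 mm. A picture is of the moment at which its call begins. There is no depth.
- bot.finish_job(): hands the job in, once; it reports no verdict.
Trained networks look in the newest picture that a camera, given by its name, has taken for a name from the list of things; names that differ only in an ending like _2 or _b are one class to them, and where a whole thing is asked for, a point or a joint stands for the part that bears it (a point fixed in the world has none). Each returns a list of dicts, best first, with "p" (0 to 1); they miss things now and then, are a little off and sometimes report something else, mostly with a low value. They report only what shows in the picture. A call takes as long as a camera call.
- bot.recognise(camera, thing): "location" ([x, y, z] in m, in world coordinates, good to about 4 mm: the middle of the surface that is visible of it).
- bot.trace(camera, thing): "pixels" (420x560 bool, what is visible of it).
The state is a dict: "clock": time; "joint_positions": joint angles; "qvel": joint speeds; "tau": joint torques, N m; "tool_pos": TCP position; "orientation": TCP orientation; "ft_force": force on the tool from outside, world axes, zero at the start; "moment": the same for the moment, N m; "gripper_width": finger opening in m.
Only numpy, scipy, OpenCV 4.12 (cv2) and the standard library are available. Lean on these libraries where they do the work, as an engineer would, in place of code of your own. Each camera call takes 0.05 s, during which the arm holds its last target.

TASK

The dial of the shim lift gauge has been knocked off its setting. Take the flat-blade screwdriver with the orange handle from the blue tool rack, put its blade down the bore of the gauge's steel boss onto the recessed adjuster and turn it lightly, without pressing hard, until the blade drops fully into the slot; then turn the adjuster clockwise until the dial's red pointer stands in the green band, and hang the screwdriver back in the same hole of the rack.

Things in the scene. Friction and masses are not known exactly. Their poses are not given: they have to be found in the camera images.
- driver: Flat-blade screwdriver, 160 mm long, 0.11 to 0.18 kg, hanging upright, blade down, in the rack. Origin: centre of the blade's lower edge; z up the tool to the handle; x along the blade's 10 mm width (2 mm thick along y, over the lowest 14 mm). 78 to 150 mm above the tip: orange six-sided handle, 26 mm across flats, two flats facing +y and -y. Grip two flats about 120 mm above the tip, 40 N or more.
- blade_tip (a point): Centre of the screwdriver's blade edge (the screwdriver's origin). The shank above the blade is round, 8 mm in diameter, up to 66 mm from the tip.
- shoulder (a point): On the screwdriver's axis at the underside of its black shoulder (25 mm in diameter), 66 mm above the blade edge; this face rests on the rack's plate when the screwdriver hangs there.
- lift_gauge: Shim lift gauge bolted to the bench: dark base plate 206 x 96 x 12 mm, upright steel boss of 42 mm diameter, behind it a dial on a post. Origin: on the boss's axis at bench height; z up; x from the boss to the dial (plate: 42 mm to -x, 164 mm to +x). The boss is open at the top, 62 mm above the bench: a 14 mm bore; the brass slotted adjuster lies 10 mm down in it.
- adjuster_face (a point): On the bore's axis at the level of the adjuster's slotted face at rest, 52 mm above the bench; axes of the gauge. The slot crosses the whole face, 3.8 mm wide, 5 mm deep: the blade enters within 0.17 rad and 0.9 mm across. Its direction is not measured: at the start within 66 degrees either way of the gauge's x axis. Thread friction 0.06 N m: a lightly pressed blade slides over it without turning it.
- adjuster (a joint): How far the adjuster is pushed down against the spring that takes up its thread's play (m); 0 at rest, stop at 0.005. The spring starts at 2 N and adds 3 N per mm. Up to 1 mm (5 N) is a light touch; more than 2.5 mm (9.6 N) overloads the gauge, so first let the blade find the slot, then follow it down to the slot's floor (5 mm) with the same light force.
- pointer (a joint): Angle of the red pointer (rad): 0 in the middle of the green band at the top of the dial, growing clockwise. It starts between -1.3 and -0.7, left of the band, and follows the adjuster radian for radian; the adjuster turned clockwise (from above) moves it clockwise. The green band reaches 0.13 to each side; up to 0.15 counts. It stays where the adjuster is left.
- dial_centre (a point): Centre of the dial face, 118 mm behind the boss, 108 mm above the bench; it looks up and towards the boss at 45 degrees. The dial is 94 mm across and reaches 147 mm above the bench.
- tool_rack: Blue sheet-metal tool rack bolted to the bench, 52 x 168 mm, its top plate 8 mm thick, upper face 82 mm above the bench. Origin: under its middle at bench height; y along its length. The screwdriver's hole is 50 mm from the middle towards -y; two hand reamers stand 28 and 60 mm towards +y, up to 141 mm high.
- rack_hole (a point): Centre of the screwdriver's hole at the upper face of the rack's plate, 82 mm above the bench; the hole is 14 mm in diameter, chamfered, right through.

How it is judged:
By the outcome, as a careful person would: the job done as asked, in the order asked, and still so for the second after the job is handed in, with the robot touching nothing.
It also fails if it takes over 61 s, if anything falls off the work surface, if the arm or the gripper's body presses on something with over 40 N, if the wrist force passes 120 N, or if a joint passes its speed limit or range.

## Working session

There is one attempt and no reset: what is moved stays moved. The work goes in short steps, Python scripts to look and compute and a shell command to move; the robot and the scene stay as the last step left them, time stands still between calls to the robot, and variables do not carry over. Pictures are saved under pics/ and viewed, and the job is handed in when it is done.

```bash
ls; mkdir -p pics; python3 - <<'E'
from cell import bot
import cv2
print(bot.read_state(), bot.grip_point_offset)
for c in ["side","top","wrist"]:
    d=bot.read_camera(c); cv2.imwrite(f"pics/{c}0.png",d["img"])
    print(c,d["fx"],d["cx"],d["cy"],d["R"],d["t"])
    for th in ["driver","lift_gauge","tool_rack","pointer","shoulder","adjuster"]:
        r=bot.recognise(c,th)
        print(th,[(round(x["p"],2),[round(float(v),4) for v in x["location"]]) for x in r[:2]])
print(bot.read_state()["clock"])
E
```

```text
pics
{'clock': 0.0, 'joint_positions': array([-1.01037703e+00,  3.85573311e-01,  6.59677913e-03, -5.45590432e-04,
       -1.19401810e+00, -2.58584732e-01]), 'qvel': array([ 8.44190523e-05,  1.50974023e-03,  1.15435005e-03, -2.24018021e-04,
       -1.78127466e-03, -2.04461331e-04]), 'tau': array([ 9.12100804e-04, -3.92286801e+01,  1.88402778e+01,  4.18593898e+00,
       -4.72339714e-03, -1.14973213e-05]), 'tool_pos': array([ 0.18563049, -0.59616046,  0.23019321]), 'orientation': array([0.03197401, 1.56854029, 1.90440361]), 'ft_force': array([ 0.10085557, -0.21565133, -0.28170406]), 'moment': array([-0.01751173,  0.01140488, -0.01016727]), 'gripper_width': 0.08538782161852591} 0.0187
side 444.2927397085324 278.2588852192902 205.98007326469693 [[-0.92273592 -0.38508181  0.01644464]
 [-0.20345473  0.45039526 -0.86933899]
 [ 0.32736005 -0.80551605 -0.4939426 ]] [0.54075062 0.17147563 0.76907408]
driver [(0.66, [0.4581, 0.2023, 0.132])]
lift_gauge [(0.81, [0.5907, -0.0938, 0.0285])]
tool_rack [(0.78, [0.4911, 0.2757, 0.0839])]
pointer [(0.55, [0.4901, 0.2752, 0.0833])]
shoulder [(0.81, [0.4598, 0.2056, 0.1346])]
adjuster []
top 511.3316958349924 269.01578646223504 222.09073906691964 [[-0.0175729  -0.99979958 -0.00959107]
 [-0.99298088  0.01857358 -0.1168075 ]
 [ 0.11696223  0.0074711  -0.99310826]] [0.07595443 0.58945719 0.9381052 ]
driver [(0.87, [0.4639, 0.1829, 0.1716])]
lift_gauge [(0.64, [0.5652, -0.1054, 0.0225])]
tool_rack [(0.73, [0.4813, 0.243, 0.0853])]
pointer []
shoulder [(0.72, [0.4622, 0.1855, 0.1673])]
adjuster []
wrist 353.8704853849218 280.4929146039458 214.09567873434645 [[-2.97257736e-01  9.54797007e-01 -7.16679427e-04]
 [ 9.20162203e-01  2.86675027e-01  2.66681361e-01]
 [ 2.54832019e-01  7.86136361e-02 -9.63784487e-01]] [ 0.62609865 -0.03493699  0.37888185]
driver []
lift_gauge []
tool_rack []
pointer []
shoulder []
adjuster []
1.05
```

View pics/side0.png

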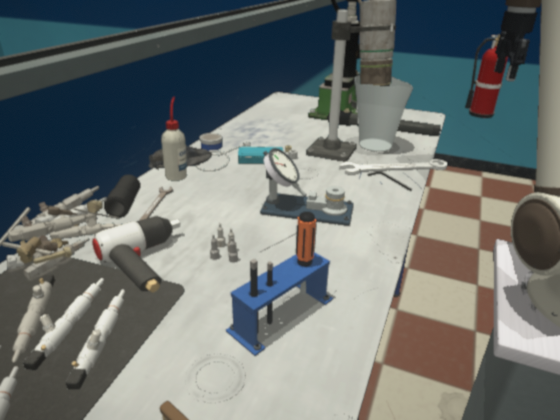

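View pics/top0.png

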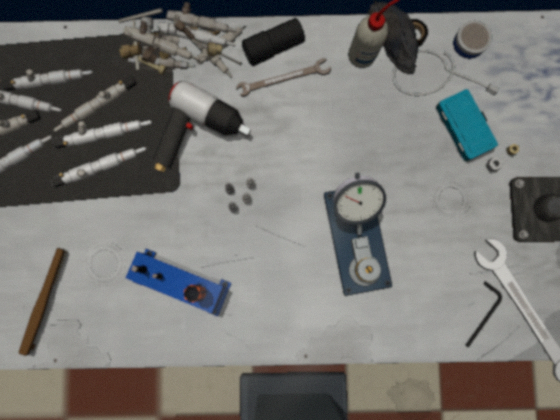

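```bash
cat > h.py <<'E'
import numpy as np, cv2
from cell import bot
from scipy.spatial.transform import Rotation as Ro
def ray(d,u,v,z):
    R=np.array(d["R"]);t=np.array(d["t"]); c=-R.T@t
    k=R.T@np.array([(u-d["cx"])/d["fx"],(v-d["cy"])/d["fy"],1]); return c+k*(z-c[2])/k[2]
def proj(d,X):
    p=np.array(d["R"])@np.asarray(X,float)+d["t"]; return np.array([d["fx"]*p[0]/p[2]+d["cx"],d["fy"]*p[1]/p[2]+d["cy"]])
def crop(img,u,v,w,h,s,name,sharp=False):
    c=img[max(0,v-h):v+h,max(0,u-w):u+w]; c=cv2.resize(c,None,fx=s,fy=s,interpolation=cv2.INTER_CUBIC); cv2.imwrite("pics/"+name+".png",c)
def Rt(): # tool rotation
    s=bot.read_state(); return Ro.from_euler("xyz",s["orientation"]).as_matrix(), s
E
python3 - <<'E'
from h import *
d=bot.read_camera("top")
im=d["img"]
a=cv2.resize(im[240:325,120:245],None,fx=6,fy=6,interpolation=cv2.INTER_CUBIC);b=cv2.resize(im[170:300,310:410],None,fx=4,fy=4,interpolation=cv2.INTER_CUBIC)
cv2.imwrite("pics/ca.png",a);cv2.imwrite("pics/cb.png",b)
for th in ["tool_rack","driver","lift_gauge"]:
    r=bot.trace("top",th)
    m=r[0]["pixels"].astype(np.uint8); ys,xs=np.nonzero(m)
    print(th,r[0]["p"],cv2.minAreaRect(np.c_[xs,ys].astype(np.float32)),m.sum())
c=-d["R"].T@d["t"];print(c)
E
```

```text
tool_rack 0.64 ((178.43418884277344, 280.8528137207031), (100.62328338623047, 36.06715393066406), 22.456941604614258) 2792
driver 0.54 ((195.0, 293.0), (16.0, 22.0), 90.0) 314
lift_gauge 0.72 ((362.0328369140625, 232.4223175048828), (119.0032958984375, 61.46632766723633), 79.2156982421875) 5846
[0.47693158 0.05798219 1.00122152]
```

View pics/ca.png

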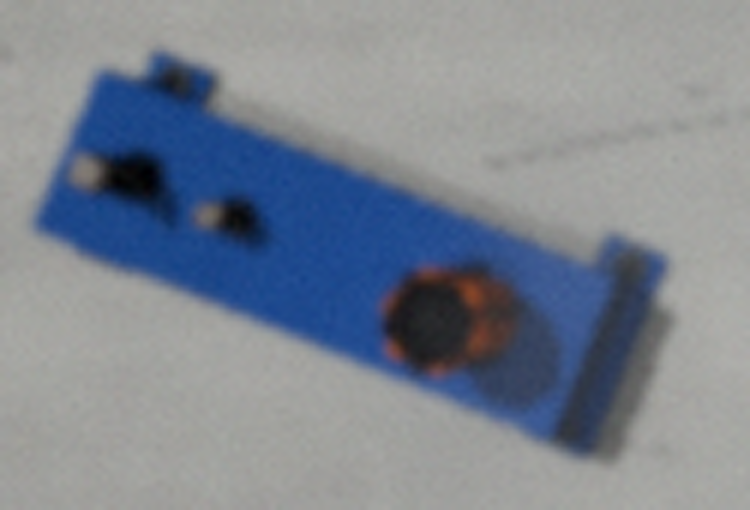

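View pics/cb.png

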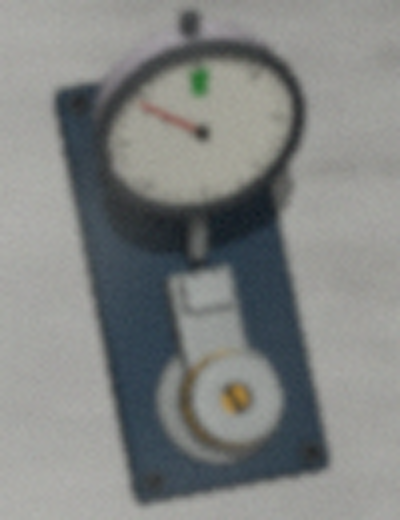

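```bash
python3 - <<'E'
from h import *
d=bot.read_camera("top")
A=lambda x,y:(120+x/6,240+y/6); B=lambda x,y:(310+x/4,170+y/4)
c=[ray(d,*A(*p),.082) for p in [(103,72),(38,220),(562,437),(627,262)]]
print("rack",np.round(c,4)); 
for i,j in [(1,2),(0,3),(0,1),(3,2)]:
    v=c[j]-c[i]; print(np.linalg.norm(v),np.degrees(np.arctan2(v[1],v[0])))
print("mid",np.mean(c,0))
print("drv top",ray(d,*A(428,322),.176))
print("boss top",ray(d,*B(237,397),.062), ray(d,*B(235,398),.052))
g=[ray(d,*B(*p),.012) for p in [(57,92),(138,502),(326,465)]]
for i,j in [(1,0),(1,2)]:
    v=g[j]-g[i]; print(np.linalg.norm(v),np.degrees(np.arctan2(v[1],v[0])))
print("dial",ray(d,*B(201,132),.108))
# slot
v=ray(d,*B(241,410),.052)-ray(d,*B(227,386),.052);print("slot?",np.degrees(np.arctan2(v[1],v[0])))
s=d["img"]
cv2.imwrite("pics/bore.png",cv2.resize(s[256:282,354:382],None,fx=20,fy=20,interpolation=cv2.INTER_CUBIC))
e=bot.read_camera("side"); cv2.imwrite("pics/sd.png",cv2.resize(e["img"][200:350,220:340],None,fx=4,fy=4,interpolation=cv2.INTER_CUBIC))
print(e["R"].T@-e["t"])
E
```

```text
rack [[0.5354 0.3034 0.082 ]
 [0.4915 0.3224 0.082 ]
 [0.4249 0.166  0.082 ]
 [0.4759 0.1464 0.082 ]]
0.1699719500381897 -113.07239675114774
0.16795744985493422 -110.72170756606579
0.047779894513118835 156.6900791513305
0.05470342997052499 158.97857963894072
mid [0.48191868 0.23453417 0.082     ]
drv top [0.46107804 0.19057608 0.176     ]
boss top [ 0.49741683 -0.11646163  0.062     ] [ 0.497192   -0.11737938  0.052     ]
0.2020920242861235 9.310122439188461
0.09189481608497725 -79.98764875133052
dial [ 0.61301723 -0.09678139  0.108     ]
slot? -151.67804029493442
[0.28209342 0.75050294 0.52005646]
```

View pics/bore.png

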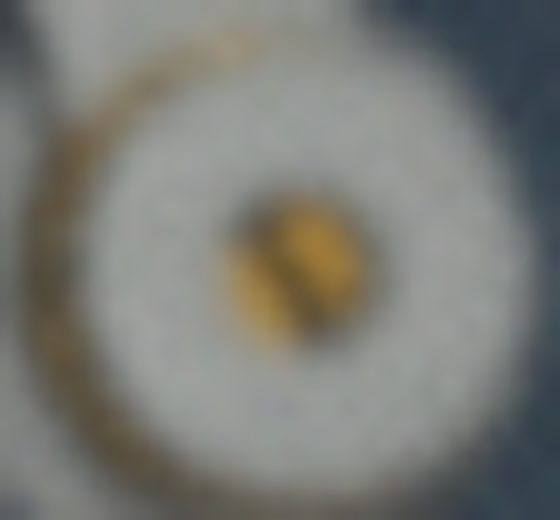

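View pics/sd.png

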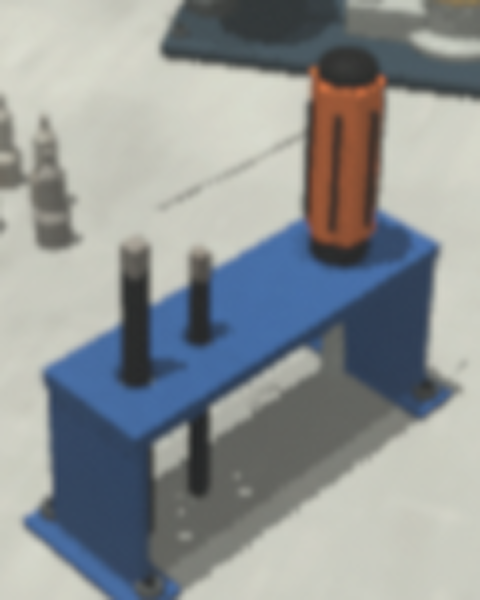

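```bash
cat >> h.py <<'E'
def go(pos,jaw_deg,verbose=True):
    """shift(cm)/turn(deg) from current measured pose to vertical tool at pos (TCP), jaw axis z at world angle jaw_deg"""
    R,s=Rt(); z=np.array([np.cos(np.radians(jaw_deg)),np.sin(np.radians(jaw_deg)),0]); x=np.array([0,0,-1.]); y=np.cross(z,x)
    T=np.c_[x,y,z]; dp=R.T@(np.array(pos)-s["tool_pos"])*100; rv=np.degrees(Ro.from_matrix(R.T@T).as_rotvec())
    print("shift",np.round(dp,2),"turn",np.round(rv,1),"j",np.round(s["joint_positions"],2)); return dp,rv
def jaw():
    R,s=Rt(); return np.degrees(np.arctan2(R[1,2],R[0,2]))
E
python3 - <<'E'
from h import *
R,s=Rt(); print(np.round(R,3),jaw())
w=bot.read_camera("wrist"); c=-w["R"].T@w["t"]
print("cam in tool",R.T@(c-s["tool_pos"]), "axes in tool",np.round(R.T@w["R"].T,3))
# pointer
d=bot.read_camera("top"); B=lambda x,y:(310+x/4,170+y/4)
a=np.radians(9.7); gx=np.array([np.cos(a),np.sin(a),0]); 
C=np.array([.4974,-.1168,0])+.118*gx+[0,0,.108]
n=(-gx+[0,0,1])/2**.5; up=(gx+[0,0,1])/2**.5; rt=np.cross(up,n)
def dial(u,v):
    c=-d["R"].T@d["t"]; k=d["R"].T@np.array([(u-d["cx"])/d["fx"],(v-d["cy"])/d["fy"],1]); X=c+k*((C-c)@n)/(k@n); return (X-C)@rt,(X-C)@up
c0=dial(*B(201,132)); print(c0)
for p in [(140,100),(200,80),(200,95),(200,68)]:
    q=np.subtract(dial(*B(*p)),c0); print(p,q,np.arctan2(q[0],q[1]))
go([.47,-.16,.26],-80+90)
E
```

```text
[[-0.    -0.955 -0.297]
 [ 0.    -0.297  0.955]
 [-1.    -0.     0.   ]] 107.29152736490937
cam in tool [-0.14359872  0.06737808 -0.00086567] axes in tool [[ 0.001 -0.267  0.964]
 [ 0.    -0.964 -0.267]
 [ 1.     0.    -0.001]]
(np.float64(-0.00013597902786608018), np.float64(-0.0008361456448475206))
(140, 100) [-0.02633629  0.02358047] -0.8405505405004823
(200, 80) [0.00035118 0.02819631] 0.012454157242108342
(200, 95) [0.00012408 0.02020459] 0.0061413057594286585
(200, 68) [0.00053104 0.03452594] 0.015379813868970544
shift [ -2.87 -40.12  33.25] turn [97.3  0.  -0. ] j [-1.01  0.38  0.01 -0.   -1.19 -0.26]
```

```bash
python3 - <<'E'
from h import *
go([.523,-.055,.18],157)
E
```

```text
shift [  5.13 -48.3   41.7 ] turn [-49.7   0.    0. ] j [-1.01  0.38  0.01 -0.   -1.19 -0.26]
```

```bash
python3 -m handwheel '[[[0.5,-3,2.6],[-5,0,0],-1],[[1,-6,5.2],[-10,0,0],-1],[[1.5,-9,7.8],[-15,0,0],-1],[[2,-12,10.4],[-20,0,0],-1],[[2.4,-15,13],[-25,0,0],-1],[[2.8,-18,15.6],[-30,0,0],-1],[[3.2,-21,18.2],[-35,0,0],-1],[[3.6,-24,20.8],[-40,0,0],-1]]' 40
python3 -c "
from h import *
go([.523,-.055,.18],157)"
```

```text
clock: 2.12
tool_pos: [0.3538, -0.3251, 0.1955]
orientation: [-3.07, 1.57, -0.495]
ft_force: [1.0, -1.0, -0.1]
gripper_width: 0.0855
shift [  1.55 -31.87   0.23] turn [-9.5 -0.1 -0. ] j [-0.4   0.17 -0.39  0.   -1.01 -0.16]
```

```bash
python3 -m handwheel '[[[0.2,-4,0],[-3,0,0],-1],[[0.4,-8,0],[-6,0,0],-1],[[0.6,-12,0],[-9.5,0,0],-1],[[0.8,-16,0],[-9.5,0,0],-1],[[1.0,-20,0],[-9.5,0,0],-1],[[1.2,-24,0],[-9.5,0,0],-1],[[1.4,-28,0],[-9.5,0,0],-1],[[1.5,-31.8,0.2],[-9.5,0,0],-1]]'
python3 - <<'E'
from h import *
w=bot.read_camera("wrist"); cv2.imwrite("pics/w1.png",w["img"])
p=proj(w,[.4974,-.1168,.062]);print(p, jaw()); u,v=p.round().astype(int)
crop(w["img"],u,v,50,40,8,"w1c")
E
```

```text
clock: 2.78
tool_pos: [0.5243, -0.0561, 0.1804]
orientation: [-2.812, 1.57, -0.075]
ft_force: [0.9, -0.5, -0.2]
gripper_width: 0.0855
[282.82948147 118.77630672] 157.08641052224172
```

View pics/w1c.png

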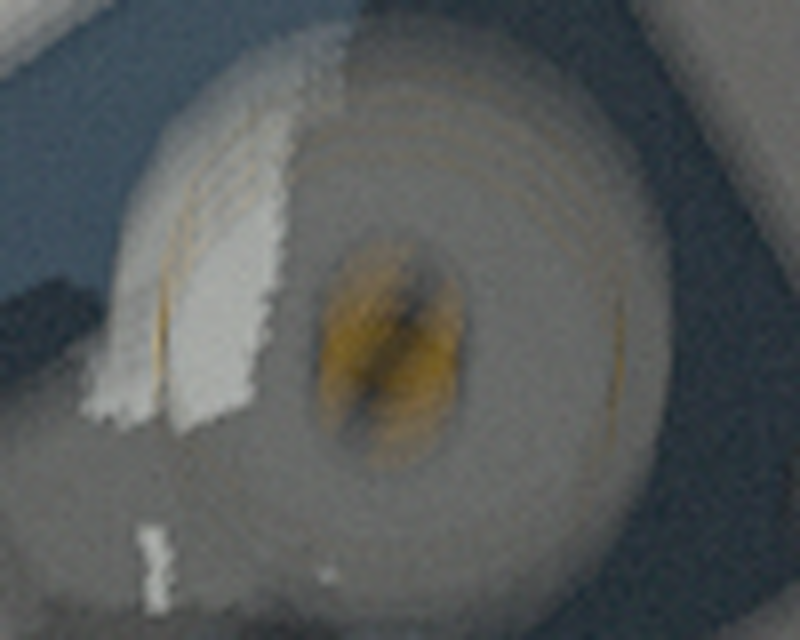

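View pics/w1.png

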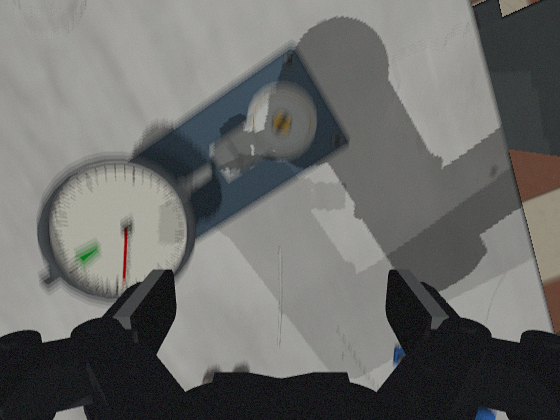

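```bash

python3 - <<'E'
from h import *
w=bot.read_camera("wrist");w=bot.read_camera("wrist"); cv2.imwrite("pics/w2.png",w["img"])
p=proj(w,[.4974,-.1168,.062]);print(p, jaw()); u,v=p.round().astype(int)
print(u-50,v-40)
crop(w["img"],u,v,50,40,8,"w2c")
R,s=Rt();print(s["tool_pos"])
print("cam",-w["R"].T@w["t"])
E
```

```text
[284.75163693 115.21797019] 157.01957686160193
235 75
[ 0.52441633 -0.05594666  0.18003102]
cam [ 0.50004714 -0.11733718  0.3237294 ]
```

View pics/w2c.png

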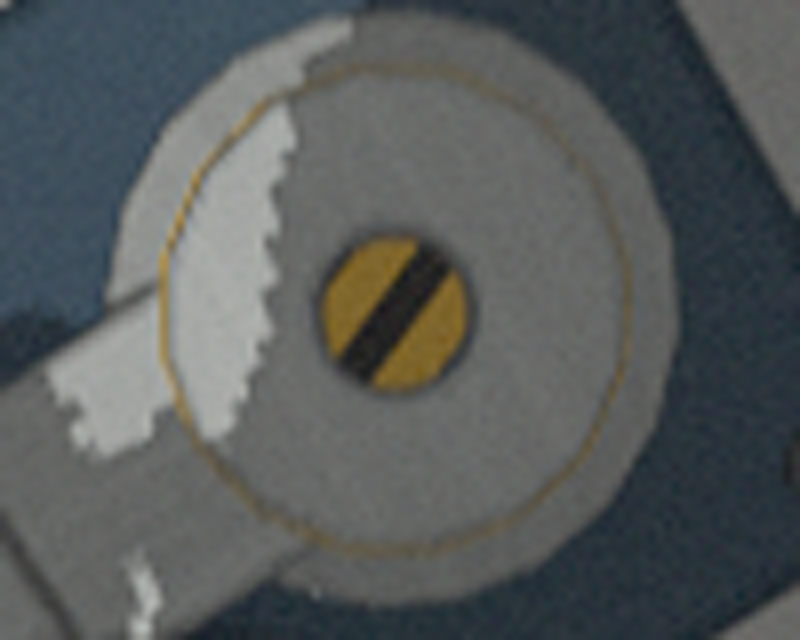

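View pics/w2.png

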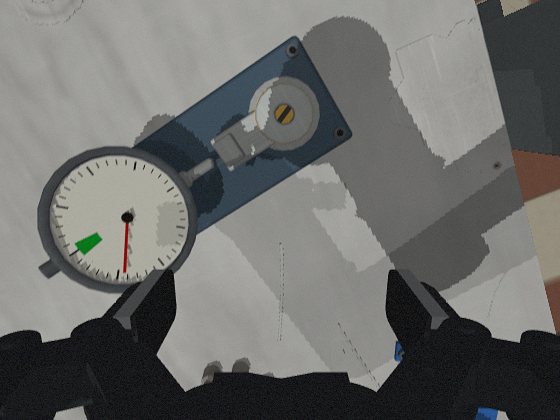

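```bash

python3 - <<'E'
from h import *
w=bot.read_camera("wrist")
A=lambda x,y:(235+x/8,75+y/8)
a=ray(w,*A(433,255),.052);b=ray(w,*A(357,370),.052);v=a-b
print("slot",np.degrees(np.arctan2(v[1],v[0]))%180,"centre",(a+b)/2, "bore rim",ray(w,*A(395,311),.062),"boss outer",ray(w,*A(396,308),.062))
for p,q in [((295,38),(351,136)),((295,38),(135,143)),((351,136),(197,236))]:
    v=ray(w,*p,.012)-ray(w,*q,.012); print(np.degrees(np.arctan2(v[1],v[0])),np.linalg.norm(v))
E
```

```text
slot 32.655183678966154 centre [ 0.49526723 -0.11928766  0.052     ] bore rim [ 0.49531181 -0.11941078  0.062     ] boss outer [ 0.49513048 -0.11961262  0.062     ]
-80.46341480591923 0.09127938097122831
-171.9101753550417 0.16062558165589713
-169.6710087887023 0.165515145302354
```

```bash

python3 - <<'E'
from h import *
go([.462,.1895,.215],157)
E
```

```text
shift [ -3.49 -20.28  15.33] turn [-0.1  0.  -0. ] j [ 0.2   0.26 -0.31 -0.   -1.   -0.6 ]
```

```bash
python3 -m handwheel '[[[-1.5,-2,1.5],[0,0,0],-1],[[-3.5,-5,3.8],[0,0,0],-1],[[-3.5,-8.5,6.4],[0,0,0],-1],[[-3.5,-12,9],[0,0,0],-1],[[-3.5,-15.2,11.5],[0,0,0],-1],[[-3.5,-18,13.6],[0,0,0],-1],[[-3.5,-20.3,15.3],[0,0,0],-1],[[-3.5,-20.3,15.3],[0,0,0],-1]]'
python3 - <<'E'
from h import *
w=bot.read_camera("wrist");w=bot.read_camera("wrist"); cv2.imwrite("pics/w3.png",w["img"])
print(proj(w,[.462,.1895,.176]),proj(w,[.4632,.1882,.082]),jaw()); R,s=Rt();print(s["tool_pos"])
e=bot.read_camera("side");cv2.imwrite("pics/s3.png",e["img"])
E
```

```text
clock: 3.65
tool_pos: [0.462, 0.1913, 0.2157]
orientation: [-1.886, 1.569, 0.854]
ft_force: [0.0, 0.5, -0.4]
gripper_width: 0.0858
[281.95374363 244.70156763] [279.48759255 203.00381648] 156.8264148617329
[0.46221623 0.18837251 0.21543177]
```

View pics/w3.png

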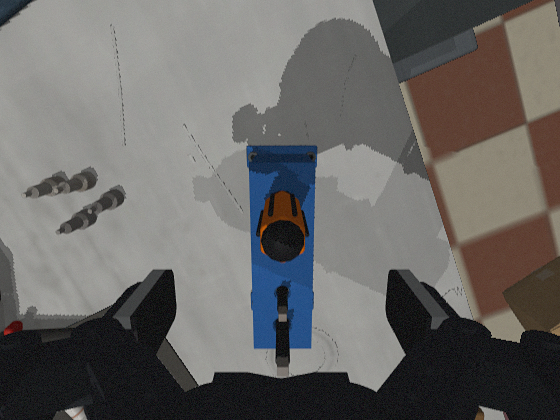

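```bash

python3 - <<'E'
from h import *
im=cv2.imread("pics/w3.png");crop(im,283,220,45,55,7,"w3c")
E
```

```text
(no output)
```

View pics/w3c.png

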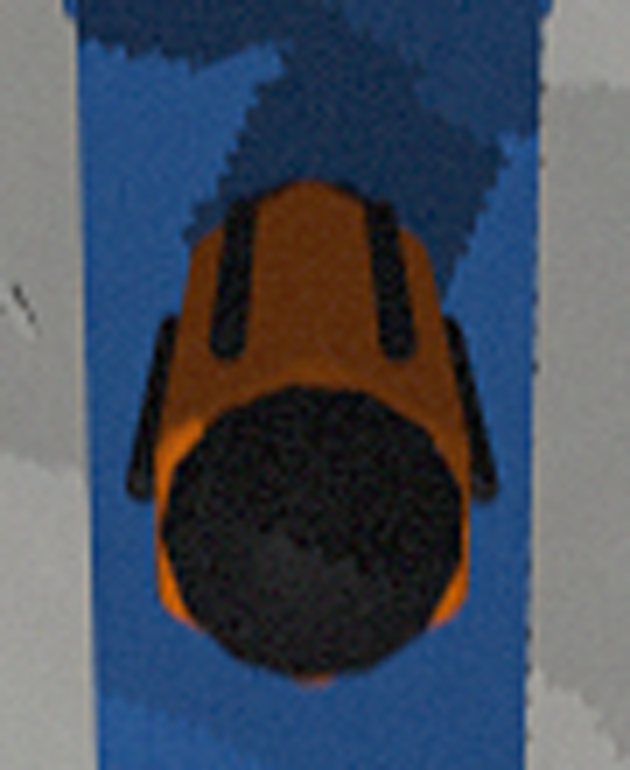

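```bash

python3 - <<'E'
from h import *
w=bot.read_camera("wrist"); p=ray(w,238+312/7,165+530/7,.176);print(p, ray(w,238+313/7,165+212/7,.094+.0)); 
x=(p[:2]+[.4615,.190])/2;print(x)
go([*x,.1175],157)
E
```

```text
[0.46107657 0.18556513 0.176     ] [0.45760399 0.17896628 0.094     ]
[0.46128828 0.18778256]
shift [9.79 0.   0.14] turn [-0.3  0.  -0. ] j [ 0.71  0.18 -0.32 -0.   -1.07 -1.12]
```

```bash
python3 -m handwheel '[[[2,0,0.1],[0,0,0],-1],[[4.5,0,0.1],[0,0,0],-1],[[7,0,0.1],[0,0,0],-1],[[9,0,0.1],[0,0,0],-1],[[9.8,0,0.1],[0,0,0],-1],[[9.8,0,0.1],[0,0,0],0.4],[[9.8,0,0.1],[0,0,0],1],[[9.8,0,0.1],[0,0,0],1]]' 60
python3 -m handwheel '[[[0,0,0],[0,0,0],1],[[0,0,0],[0,0,0],1],[[0,0,0],[0,0,0],1],[[0,0,0],[0,0,0],1],[[0,0,0],[0,0,0],1],[[0,0,0],[0,0,0],1],[[0,0,0],[0,0,0],1],[[0,0,0],[0,0,0],1]]' 60
python3 - <<'E'
from h import *
w=bot.read_camera("wrist"); cv2.imwrite("pics/w4.png",w["img"]);print(bot.read_state())
E
```

```text
clock: 4.52
tool_pos: [0.4628, 0.1892, 0.1187]
orientation: [-2.185, 1.568, 0.55]
ft_force: [0.0, -0.8, -0.2]
gripper_width: 0.0518
clock: 5.18
tool_pos: [0.4623, 0.1895, 0.1185]
orientation: [-2.316, 1.569, 0.421]
ft_force: [-1.3, -0.5, 5.6]
gripper_width: 0.0252
{'clock': 5.2333, 'joint_positions': array([ 7.14996156e-01,  2.91432194e-01, -4.52347266e-01,  7.43663295e-04,
       -8.25224062e-01, -1.11983119e+00]), 'qvel': array([ 5.80692172e-05,  1.60732964e-03,  4.09197573e-04,  1.30939216e-04,
        1.71356372e-03, -1.06023273e-03]), 'tau': array([-8.79186345e-02, -2.77052844e+01,  1.37174839e+01,  2.85593122e+00,
        3.48378047e-01,  1.34898446e-02]), 'tool_pos': array([0.46228526, 0.18953664, 0.11847818]), 'orientation': array([-2.31805918,  1.56892198,  0.41920244]), 'ft_force': array([-2.42976531, -0.11515633,  6.54246216]), 'moment': array([-0.09275283,  0.3541474 , -0.04834318]), 'gripper_width': 0.02484437742393776}
```

View pics/w4.png

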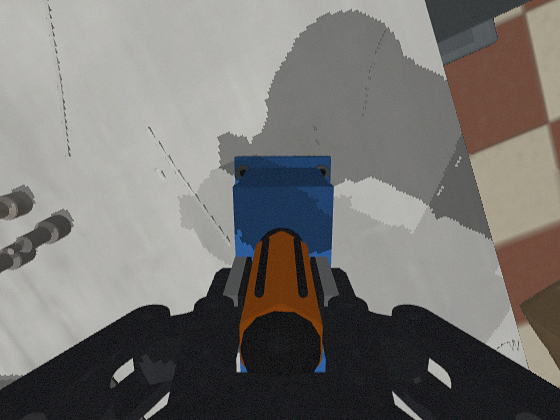

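```bash
python3 -m handwheel '[[[-1,0,0],[0,0,0],1],[[-2.5,0,0],[0,0,0],1],[[-4.5,0,0],[0,0,0],1],[[-7,0,0],[0,0,0],1],[[-9.5,0,0],[0,0,0],1],[[-11.5,0,0],[0,0,0],1],[[-12.5,0,0],[0,0,0],1],[[-12.5,0,0],[0,0,0],1]]' 60
python3 - <<'E'
from h import *
for c in ["wrist","side","top"]:
    w=bot.read_camera(c);w=bot.read_camera(c); cv2.imwrite(f"pics/{c}5.png",w["img"])
    R,s=Rt(); tip=s["tool_pos"]+R@[.1025,0,0]; p=proj(w,tip); print(c,p); u,v=p.round().astype(int)
    crop(w["img"],u,v,40,40,8,c+"5c")
print(s["ft_force"],s["moment"],s["tool_pos"],jaw())
E
```

```text
clock: 5.9
tool_pos: [0.4625, 0.1898, 0.2442]
orientation: [-2.059, 1.566, 0.678]
ft_force: [0.5, -0.5, -1.8]
gripper_width: 0.0254
wrist [282.30252271 212.64548632]
side [307.23452263 233.17491452]
top [196.17513932 293.31317333]
[-0.08326348 -0.7380661  -1.33792613] [ 0.03622585 -0.00396104 -0.00320247] [0.46107778 0.18872974 0.24066453] 156.78175150199357
```

View pics/side5c.png

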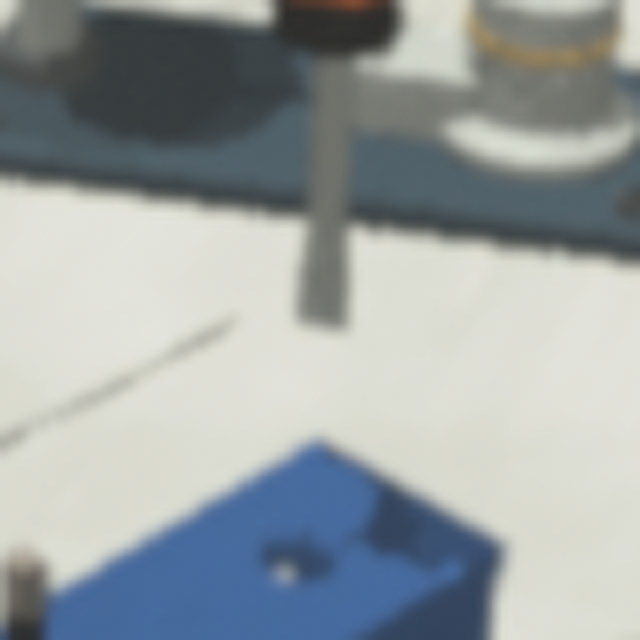

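View pics/wrist5.png

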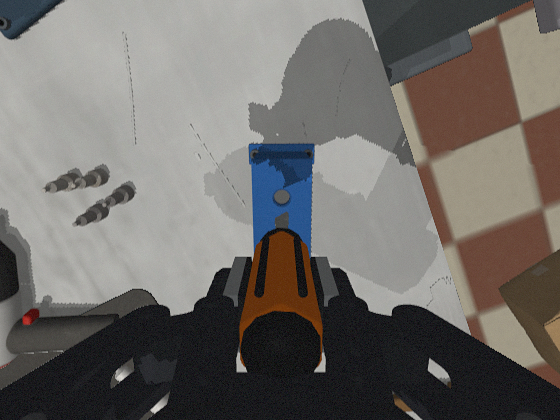

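```bash

python3 - <<'E'
from h import *
go([.4963,-.1182,.2],182.7)
# bore estimates from side picture
im=cv2.imread("pics/side5.png"); crop(im,335,195,35,28,10,"boss5")
d=bot.read_camera("side"); print(proj(d,[.4952,-.1195,.062]),proj(d,[.4973,-.117,.062]))
E
```

```text
shift [  4.11  26.81 -15.34] turn [-25.9   0.1  -0.1] j [ 0.71  0.16 -0.28 -0.   -1.13 -1.12]
[336.57959208 189.49036409] [335.3628097  189.78024233]
```

View pics/boss5.png

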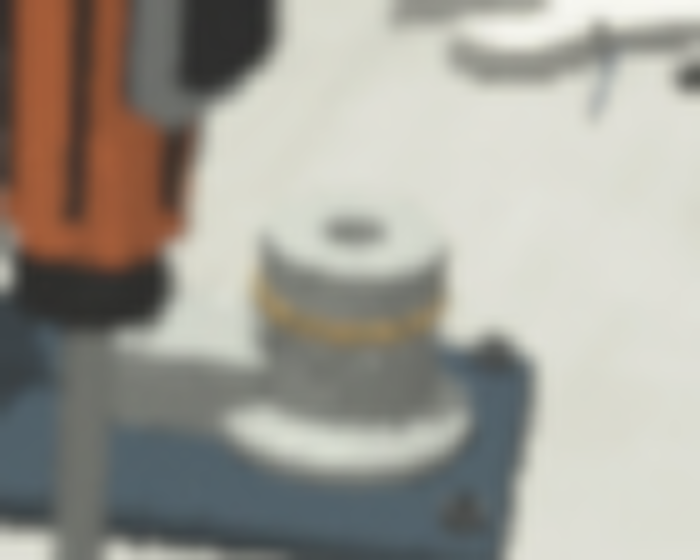

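```bash

python3 - <<'E'
from h import *
go([.4970,-.1172,.2],182.7)
E
```

```text
shift [  4.14  26.71 -15.35] turn [-25.9   0.1  -0.1] j [ 0.71  0.16 -0.28 -0.   -1.13 -1.12]
```

```bash
python3 -m handwheel '[[[0,2,-1.1],[-3,0,0],1],[[0,5,-2.9],[-7,0,0],1],[[0,8.4,-4.8],[-11,0,0],1],[[0,11.8,-6.8],[-15,0,0],1],[[0,15.2,-8.7],[-19,0,0],1],[[1,18.6,-10.7],[-23,0,0],1],[[2,22,-12.6],[-25.9,0,0],1],[[3,24.8,-14.2],[-25.9,0,0],1]]' 60
python3 -m handwheel '[[[0.5,1.2,-0.7],[0,0,0],1],[[1.1,1.9,-1.1],[0,0,0],1],[[1.1,1.9,-1.1],[0,0,0],1],[[1.1,1.9,-1.1],[0,0,0],1],[[1.1,1.9,-1.1],[0,0,0],1],[[1.1,1.9,-1.1],[0,0,0],1],[[1.1,1.9,-1.1],[0,0,0],1],[[1.1,1.9,-1.1],[0,0,0],1]]' 60
python3 - <<'E'
from h import *
for c in ["side","top"]:
    w=bot.read_camera(c); cv2.imwrite(f"pics/{c}6.png",w["img"])
    R,s=Rt(); tip=s["tool_pos"]+R@[.1025,0,0]; p=proj(w,tip); print(c,p,proj(w,s["tool_pos"]-R@[.0575,0,0]),proj(w,[.497,-.1172,.062])); u,v=p.round().astype(int)
    print(u-35,v-35);crop(w["img"],u,v,35,35,10,c+"6c")
print(s["ft_force"],s["moment"],s["tool_pos"],jaw());go([.4970,-.1172,.19],182.7)
E
```

```text
clock: 6.92
tool_pos: [0.4942, -0.0971, 0.2116]
orientation: [0.251, 1.57, -2.842]
ft_force: [0.7, 0.4, -1.9]
gripper_width: 0.0254
clock: 7.58
tool_pos: [0.5065, -0.1124, 0.2018]
orientation: [-3.077, 1.57, 0.113]
ft_force: [-0.3, 0.6, -1.7]
gripper_width: 0.0252
side [332.09682712 174.77398465] [338.20885084 103.17747058] [335.51711142 189.76830471]
297 140
top [370.81804473 263.54387155] [391.65585209 259.6071167 ] [369.66407881 269.47187873]
336 229
[-0.36691259 -0.27374526 -1.61384599] [-0.01275146 -0.01608216  0.00965591] [ 0.50645831 -0.11271738  0.20167928] -177.25756958105285
shift [1.17 0.4  0.97] turn [ 0. -0.  0.] j [ 0.09  0.23 -0.3  -0.   -1.05 -0.05]
```

View pics/side6c.png

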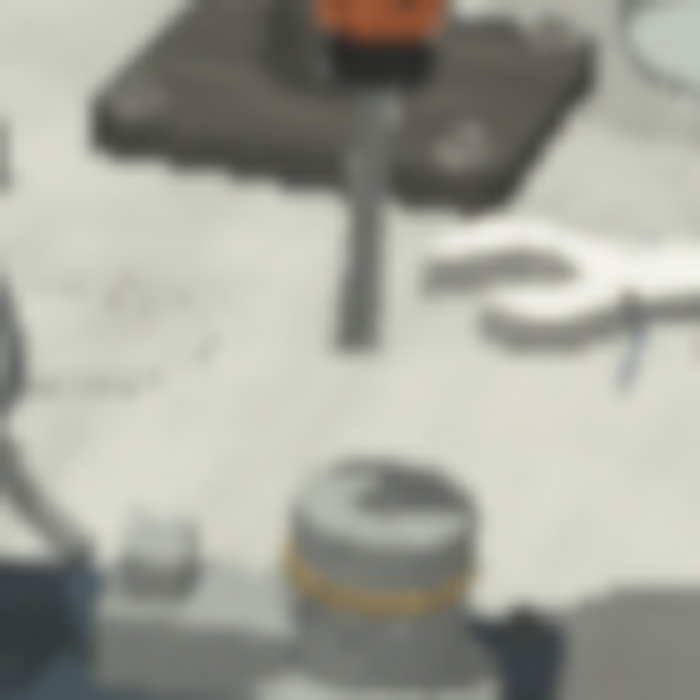

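View pics/top6.png

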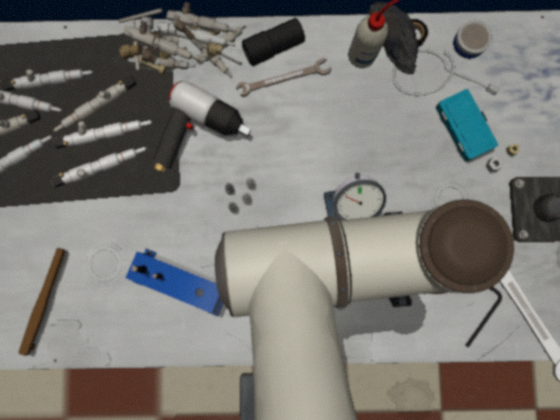

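```bash
python3 -m handwheel '[[[0,0.2,0.5],[0,0,0],1],[[0.2,0.4,1],[0,0,0],1],[[1,0.4,1],[0,0,0],1],[[2,0.4,1],[0,0,0],1],[[2.5,0.4,1],[0,0,0],1],[[2.5,0.4,1],[0,0,0],1],[[2.5,0.4,1],[0,0,0],1],[[2.5,0.4,1],[0,0,0],1]]' 60
python3 - <<'E'
from h import *
for c in ["side"]:
    w=bot.read_camera(c);w=bot.read_camera(c); cv2.imwrite(f"pics/{c}7.png",w["img"])
    R,s=Rt(); tip=s["tool_pos"]+R@[.1025,0,0]; p=proj(w,tip); print(c,p,proj(w,s["tool_pos"]-R@[.0575,0,0]),proj(w,[.497,-.1172,.062])); u,v=p.round().astype(int)
    print(u-35,v-35);crop(w["img"],u,v,35,35,10,c+"7c")
w=bot.read_camera("wrist"); cv2.imwrite("pics/wrist7.png",w["img"])
print(s["ft_force"],s["moment"],s["tool_pos"],jaw());go([.4970,-.1172,.16],182.7)
E
```

```text
clock: 8.35
tool_pos: [0.4969, -0.1178, 0.1763]
orientation: [1.831, 1.571, -1.264]
ft_force: [1.1, -0.2, -1.1]
gripper_width: 0.0252
side [335.9870373  184.85849957] [342.33104671 115.19627644] [335.51711142 189.76830471]
301 150
[-0.36404613  0.19733055 -1.04458061] [-0.02657942  0.01809769 -0.0355842 ] [ 0.49698541 -0.11767383  0.17658802] -177.3021042049045
shift [ 1.66 -0.05 -0.01] turn [-0. -0. -0.] j [ 0.09  0.24 -0.35  0.   -0.98 -0.04]
```

View pics/side7c.png

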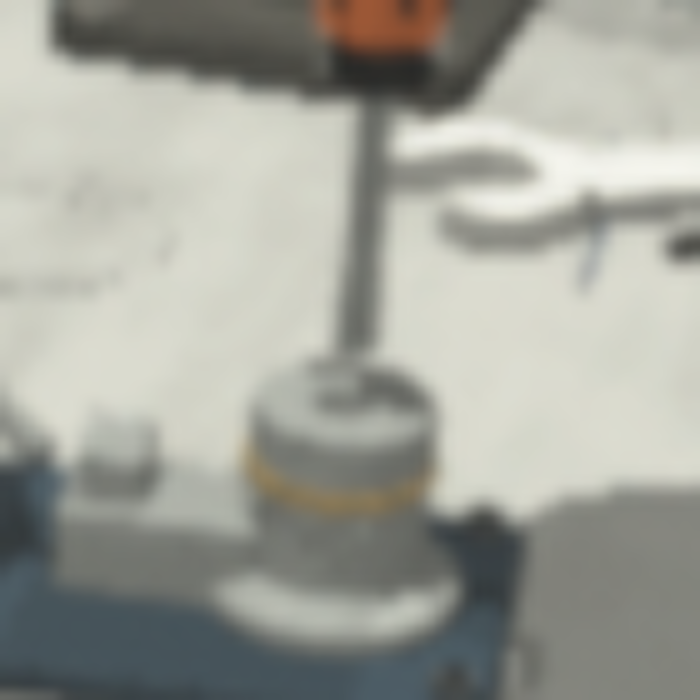

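View pics/wrist7.png

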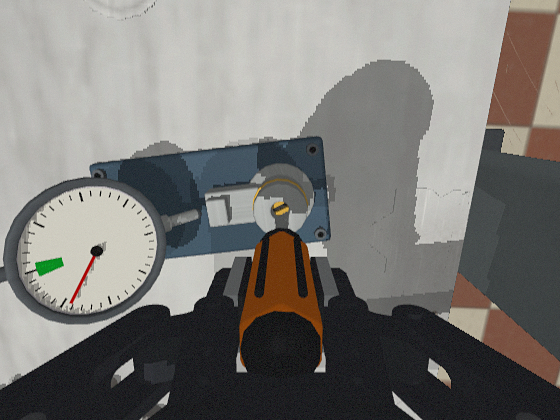

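```bash

python3 - <<'E'
from h import *
im=cv2.imread("pics/wrist7.png");crop(im,282,205,40,35,10,"wrist7c")
w=bot.read_camera("wrist"); R,s=Rt()
for k in (.1025,.09,.08,.07): print(k,proj(w,s["tool_pos"]+R@[k,0,0])-[242,170])
print(proj(w,[.497,-.1172,.062])-[242,170])
E
```

```text
0.1025 [39.0980373  44.62913887]
0.09 [39.13614606 49.49897067]
0.08 [39.16946145 53.75626836]
0.07 [39.20564236 58.37974316]
[38.96093739 40.89799208]
```

View pics/wrist7c.png

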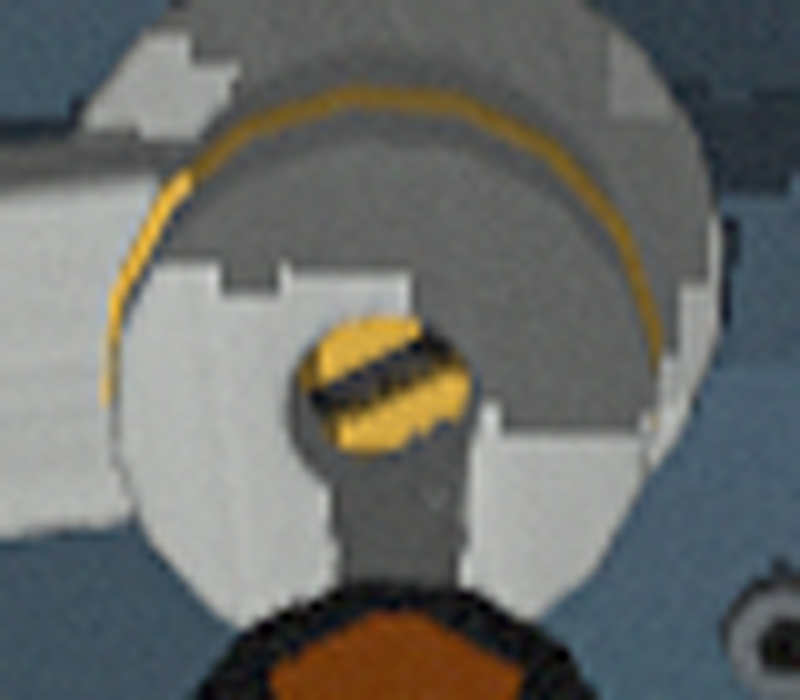

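```bash
python3 -m handwheel '[[[0,0,-0.06],[0,0,0],1],[[0,0,-0.12],[0,0,0],1],[[0.3,0,-0.12],[0,0,0],1],[[0.7,0,-0.12],[0,0,0],1],[[1.1,0,-0.12],[0,0,0],1],[[1.5,0,-0.12],[0,0,0],1],[[1.8,0,-0.12],[0,0,0],1],[[1.8,0,-0.12],[0,0,0],1]]' 60
python3 - <<'E'
from h import *
for c in ["wrist","side"]:
    w=bot.read_camera(c);w=bot.read_camera(c); cv2.imwrite(f"pics/{c}8.png",w["img"])
crop(cv2.imread("pics/wrist8.png"),282,205,40,35,10,"wrist8c")
R,s=Rt();print(s["ft_force"],s["moment"],s["tool_pos"],s["tool_pos"][2]-.1025,jaw())
E
```

```text
clock: 9.22
tool_pos: [0.4972, -0.1176, 0.1573]
orientation: [-0.08, 1.569, 3.108]
ft_force: [-0.1, 0.0, -1.9]
gripper_width: 0.0254
[-0.85806934  0.00888476 -2.26046973] [-0.02554877 -0.06045244 -0.07090093] [ 0.49798932 -0.11766061  0.15849092] 0.055990923412218216 -177.30550324931636
```

View pics/wrist8c.png

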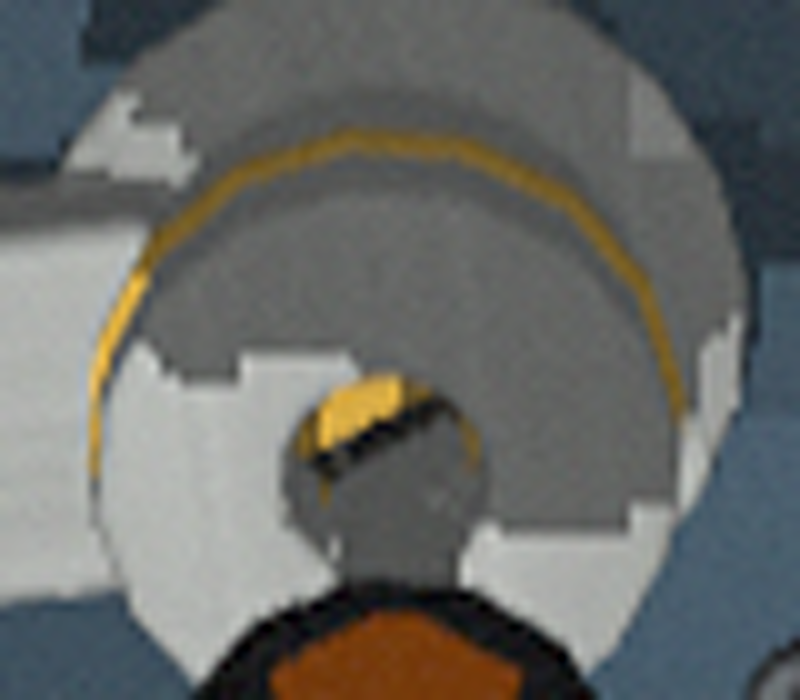

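```bash
cat >> h.py <<'E'
def fz(n=4):
    f=[]
    for _ in range(n):
        bot.read_camera("side"); s=bot.read_state(); f.append(np.r_[s["ft_force"],s["moment"]])
    f=np.array(f); print("F",np.round(f.mean(0),2),"sd",np.round(f[:,2].std(),2),"pos",np.round(s["tool_pos"],4),"tip z",round(s["tool_pos"][2]-.1025,4),"jaw",round(jaw(),1)%360,s["clock"])
E
python3 -c "
from h import *
fz()"
python3 -m handwheel '[[[0.1,0,0],[0,0,0],1],[[0.2,0,0],[0,0,0],1],[[0.25,0,0],[0,0,0],1],[[0.3,0,0],[0,0,0],1],[[0.33,0,0],[0,0,0],1],[[0.36,0,0],[0,0,0],1],[[0.38,0,0],[0,0,0],1],[[0.38,0,0],[0,0,0],1]]' 60
python3 -c "
from h import *
fz()"
```

```text
F [ 0.09  0.16 -1.39  0.    0.01  0.02] sd 0.65 pos [ 0.4979 -0.1176  0.1585] tip z 0.056 jaw 182.7 9.6167
clock: 10.28
tool_pos: [0.4978, -0.1176, 0.1545]
orientation: [-0.047, 1.571, 3.141]
ft_force: [0.5, 0.5, -1.9]
gripper_width: 0.0252
F [ 0.12  0.06 -1.28 -0.    0.02  0.01] sd 0.31 pos [ 0.4978 -0.1177  0.1545] tip z 0.052 jaw 182.7 10.4833
```

```bash

python3 -m handwheel '[[[0.01,0,0],[0,0,0],1],[[0.02,0,0],[0,0,0],1],[[0.03,0,0],[0,0,0],1],[[0.04,0,0],[0,0,0],1],[[0.05,0,0],[0,0,0],1],[[0.06,0,0],[0,0,0],1],[[0.06,0,0],[0,0,0],1],[[0.06,0,0],[0,0,0],1]]' 60
python3 -c "
from h import *
fz()"
```

```text
clock: 11.15
tool_pos: [0.4978, -0.1176, 0.1539]
orientation: [-0.136, 1.571, 3.053]
ft_force: [-0.1, -0.3, 0.0]
gripper_width: 0.0253
F [ 0.08  0.01 -1.21  0.01  0.01  0.01] sd 0.2 pos [ 0.4978 -0.1176  0.1539] tip z 0.0514 jaw 182.7 11.35
```

```bash

python3 -m handwheel '[[[0.01,0,0],[0,0,0],1],[[0.02,0,0],[0,0,0],1],[[0.03,0,0],[0,0,0],1],[[0.04,0,0],[0,0,0],1],[[0.05,0,0],[0,0,0],1],[[0.06,0,0],[0,0,0],1],[[0.06,0,0],[0,0,0],1],[[0.06,0,0],[0,0,0],1]]' 60
python3 -c "
from h import *
fz()"
```

```text
clock: 12.02
tool_pos: [0.4978, -0.1176, 0.1533]
orientation: [-0.085, 1.571, 3.103]
ft_force: [0.6, -0.3, -1.9]
gripper_width: 0.0251
F [-0.1   0.45 -1.32  0.02 -0.01  0.  ] sd 0.53 pos [ 0.4978 -0.1176  0.1533] tip z 0.0508 jaw 182.7 12.2167
```

```bash

python3 -m handwheel '[[[0.01,0,0],[0,0,0],1],[[0.02,0,0],[0,0,0],1],[[0.03,0,0],[0,0,0],1],[[0.04,0,0],[0,0,0],1],[[0.05,0,0],[0,0,0],1],[[0.06,0,0],[0,0,0],1],[[0.07,0,0],[0,0,0],1],[[0.07,0,0],[0,0,0],1]]' 60
python3 -c "
from h import *
fz(3)
im=cv2.imread
w=bot.read_camera('wrist');crop(w['img'],282,205,40,35,10,'wrist9c')"
```

```text
clock: 12.88
tool_pos: [0.4978, -0.1176, 0.1526]
orientation: [-0.048, 1.571, 3.141]
ft_force: [-0.8, -0.3, -1.4]
gripper_width: 0.0252
F [-0.17  0.17 -1.74 -0.    0.   -0.01] sd 0.13 pos [ 0.4978 -0.1176  0.1526] tip z 0.0501 jaw 182.7 13.0333
```

View pics/wrist9c.png

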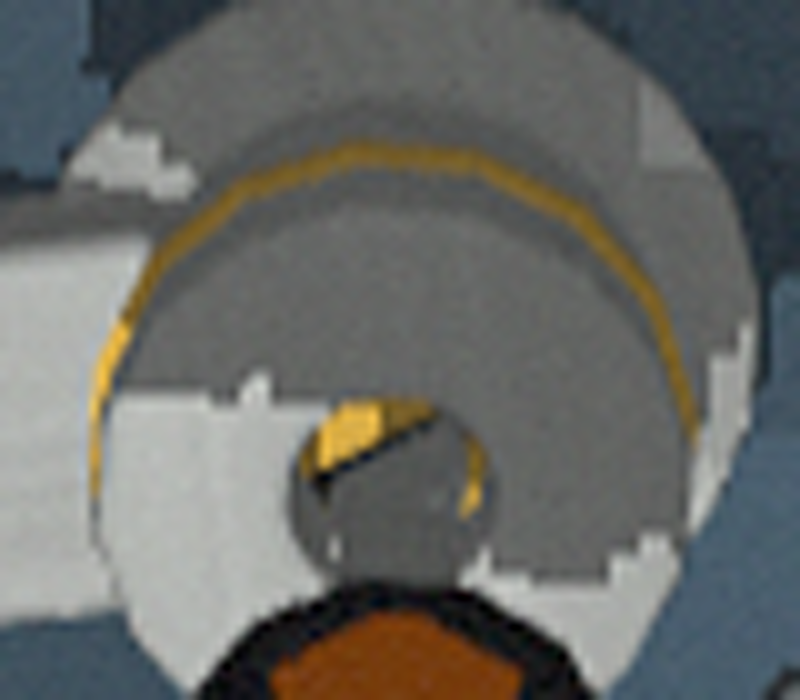

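```bash

python3 -m handwheel '[[[0.03,0,0],[0,0,0],1],[[0.06,0,0],[0,0,0],1],[[0.09,0,0],[0,0,0],1],[[0.12,0,0],[0,0,0],1],[[0.15,0,0],[0,0,0],1],[[0.18,0,0],[0,0,0],1],[[0.2,0,0],[0,0,0],1],[[0.2,0,0],[0,0,0],1]]' 60
python3 -c "
from h import *
fz(3)"
```

```text
clock: 13.75
tool_pos: [0.4978, -0.1176, 0.1505]
orientation: [-0.12, 1.571, 3.069]
ft_force: [0.7, 0.5, -0.5]
gripper_width: 0.0255
F [ 0.23 -0.01 -1.64 -0.02  0.   -0.01] sd 0.28 pos [ 0.4978 -0.1176  0.1506] tip z 0.0481 jaw 182.7 13.9
```

```bash

python3 -m handwheel '[[[0.02,0,0],[0,0,0],1],[[0.04,0,0],[0,0,0],1],[[0.06,0,0],[0,0,0],1],[[0.08,0,0],[0,0,0],1],[[0.1,0,0],[0,0,0],1],[[0.11,0,0],[0,0,0],1],[[0.11,0,0],[0,0,0],1],[[0.11,0,0],[0,0,0],1]]' 60
python3 -c "
from h import *
fz(3)"
```

```text
clock: 14.57
tool_pos: [0.4978, -0.1176, 0.1495]
orientation: [0.639, 1.571, -2.455]
ft_force: [-0.5, 0.7, -1.6]
gripper_width: 0.0253
F [-0.51  0.45 -1.16  0.02  0.04  0.  ] sd 0.26 pos [ 0.4978 -0.1176  0.1495] tip z 0.047 jaw 182.7 14.7167
```

```bash

python3 -m handwheel '[[[0.01,0,0],[0,0,0],1],[[0.02,0,0],[0,0,0],1],[[0.03,0,0],[0,0,0],1],[[0.04,0,0],[0,0,0],1],[[0.05,0,0],[0,0,0],1],[[0.05,0,0],[0,0,0],1],[[0.05,0,0],[0,0,0],1],[[0.05,0,0],[0,0,0],1]]' 60
python3 -c "
from h import *
fz(3)
w=bot.read_camera('wrist');crop(w['img'],282,205,40,35,10,'wrist10c')"
```

```text
clock: 15.38
tool_pos: [0.4978, -0.1177, 0.1491]
orientation: [2.463, 1.571, -0.632]
ft_force: [-0.4, -0.2, 1.4]
gripper_width: 0.0255
F [-0.97  0.47  1.34  0.03  0.29 -0.  ] sd 0.21 pos [ 0.4978 -0.1176  0.1491] tip z 0.0466 jaw 182.7 15.5333
```

View pics/wrist10c.png

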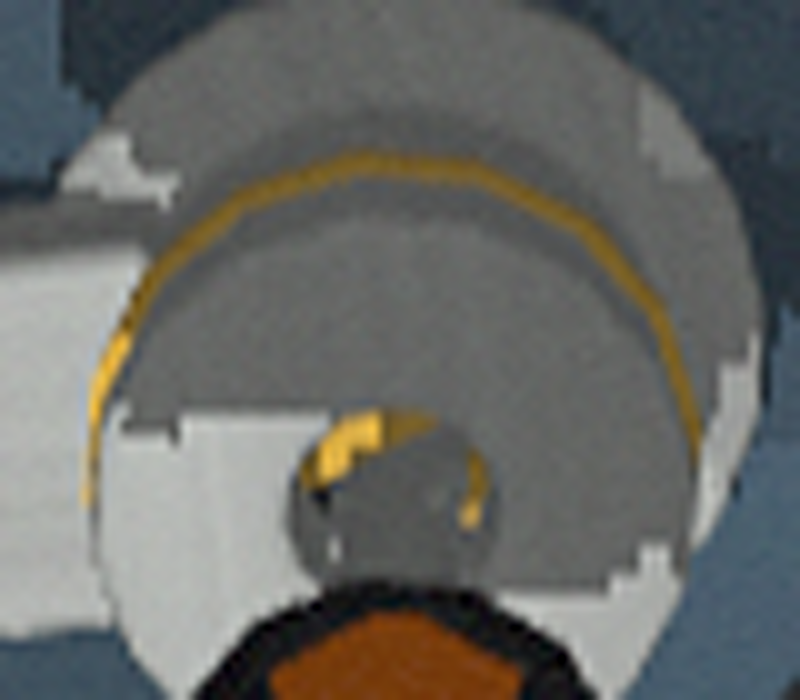

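```bash

python3 -m handwheel '[[[0,0,0],[4,0,0],1],[[0,0,0],[8,0,0],1],[[0,0,0],[12,0,0],1],[[0,0,0],[16,0,0],1],[[0,0,0],[20,0,0],1],[[0,0,0],[24,0,0],1],[[0,0,0],[28,0,0],1],[[0,0,0],[30,0,0],1]]' 60
python3 -c "
from h import *
fz(3)
w=bot.read_camera('top');crop(w['img'],360,200,50,40,8,'top11c');w=bot.read_camera('wrist');cv2.imwrite('pics/wrist11.png',w['img'])"
```

```text
clock: 16.25
tool_pos: [0.4979, -0.1178, 0.1491]
orientation: [2.768, 1.57, -0.853]
ft_force: [-0.6, -0.1, 1.4]
gripper_width: 0.0248
F [-0.58 -0.29  0.81 -0.15  0.2   0.05] sd 0.21 pos [ 0.4979 -0.1178  0.1491] tip z 0.0466 jaw 152.8 16.4
```

View pics/top11c.png

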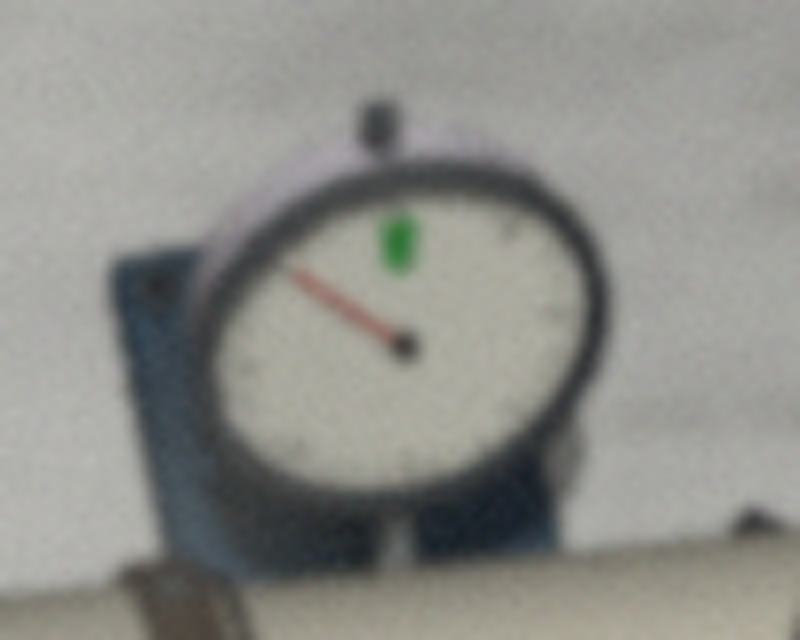

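View pics/wrist11.png

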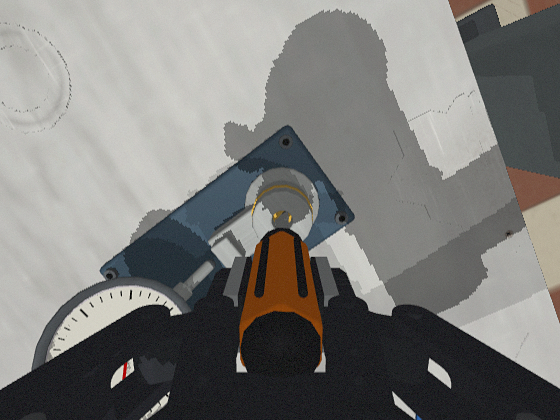

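```bash
cat >> h.py <<'E'
def pang(du,dv):
    """pointer angle from pixel offset in top picture (tip - centre)"""
    d=bot.read_camera("top")
    a=np.radians(9.3); gx=np.array([np.cos(a),np.sin(a),0]); C=np.array([.497,-.1172,0])+.118*gx+[0,0,.108]
    up=(gx+[0,0,1])/2**.5; n=(-gx+[0,0,1])/2**.5; rt=np.cross(up,n)
    p0=proj(d,C); J=np.c_[proj(d,C+.01*rt)-p0,proj(d,C+.01*up)-p0]; q=np.linalg.solve(J,[du,dv]); return np.arctan2(q[0],q[1])
E
python3 -c "
from h import *
print(pang(-61,-32),pang(-112,-75),pang(-5,-105))"
```

```text
-0.851033326415095 -0.7558263665168078 -0.016422370669750434
```

```bash

python3 -m handwheel '[[[0,0,0],[4,0,0],1],[[0,0,0],[8,0,0],1],[[0,0,0],[12,0,0],1],[[0,0,0],[16,0,0],1],[[0,0,0],[20,0,0],1],[[0,0,0],[24,0,0],1],[[0,0,0],[25,0,0],1],[[0,0,0],[25,0,0],1]]' 60
python3 -c "
from h import *
fz(2)
w=bot.read_camera('top');crop(w['img'],360,200,50,40,8,'top12c')"
```

```text
clock: 17.32
tool_pos: [0.4976, -0.1177, 0.149]
orientation: [1.17, 1.57, -2.883]
ft_force: [-0.2, -0.7, 1.6]
gripper_width: 0.0255
F [-0.38 -0.49  1.33 -0.3   0.37  0.04] sd 0.08 pos [ 0.4976 -0.1177  0.149 ] tip z 0.0465 jaw 127.8 17.4167
```

View pics/top12c.png

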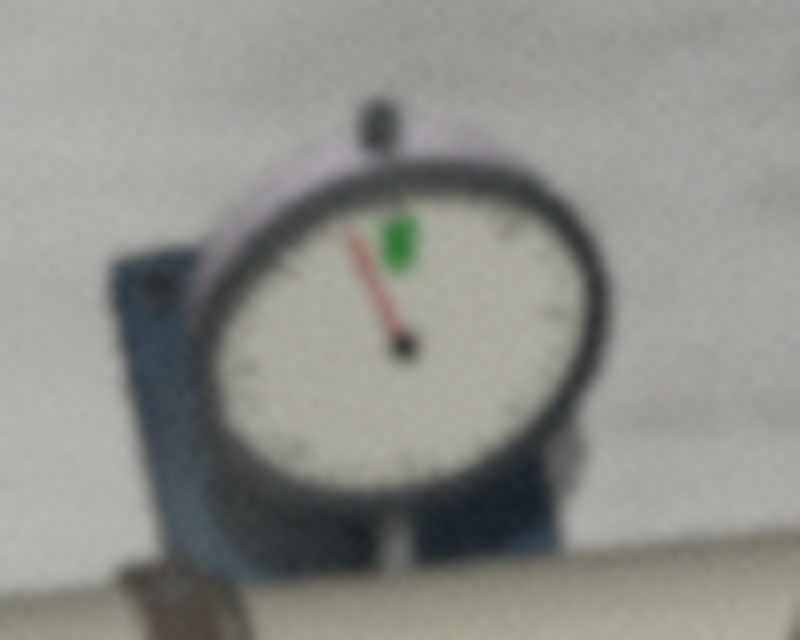

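```bash
python3 -c "
from h import *
print(pang(-52,-113),pang(-5,-102))"
```

```text
-0.3155744179672288 -0.0175525803334024
```

```bash

python3 -m handwheel '[[[0,0,0],[3,0,0],1],[[0,0,0],[6,0,0],1],[[0,0,0],[9,0,0],1],[[0,0,0],[12,0,0],1],[[0,0,0],[15,0,0],1],[[0,0,0],[17.5,0,0],1],[[0,0,0],[17.5,0,0],1],[[0,0,0],[17.5,0,0],1]]' 60
python3 -c "
from h import *
fz(2)
w=bot.read_camera('top');crop(w['img'],360,200,50,40,8,'top13c')"
```

```text
clock: 18.23
tool_pos: [0.4974, -0.1176, 0.1489]
orientation: [1.134, 1.57, 3.058]
ft_force: [-1.8, -0.7, 0.9]
gripper_width: 0.0254
F [-0.28 -0.4   2.07 -0.23  0.67  0.05] sd 0.16 pos [ 0.4975 -0.1176  0.1489] tip z 0.0464 jaw 110.2 18.3333
```

View pics/top13c.png

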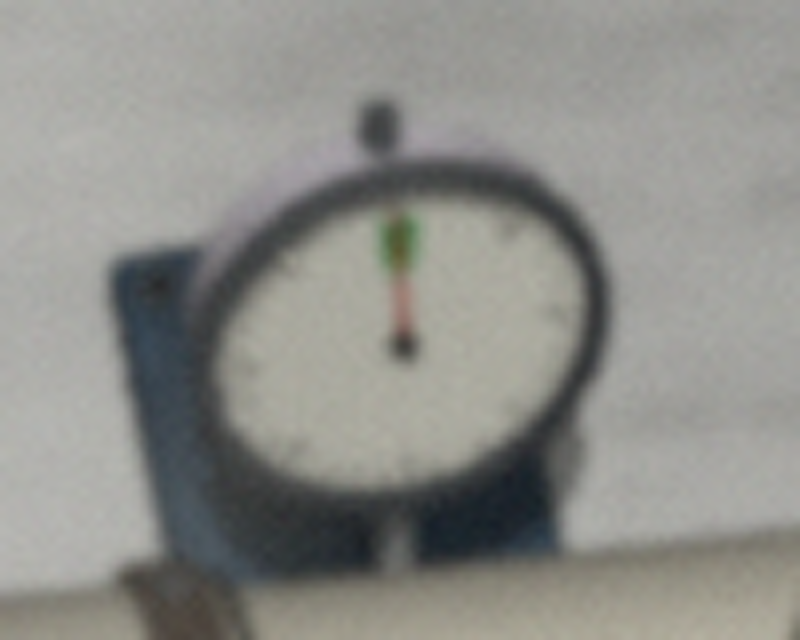

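```bash

python3 -m handwheel '[[[0,0,0],[-3,0,0],1],[[0,0,0],[-6,0,0],1],[[-0.3,0,0],[-6,0,0],1],[[-0.8,0,0],[-6,0,0],1],[[-1.8,0,0],[-6,0,0],1],[[-4,0,0],[-6,0,0],1],[[-7,0,0],[-6,0,0],1],[[-9,0,0],[-6,0,0],1]]' 60
python3 -c "
from h import *
fz(2)
w=bot.read_camera('top');crop(w['img'],360,200,50,40,8,'top14c')
go([.4623,.1895,.245],156.8)"
```

```text
clock: 19.05
tool_pos: [0.4991, -0.1176, 0.2423]
orientation: [-2.086, 1.566, -0.058]
ft_force: [0.6, -0.6, -1.0]
gripper_width: 0.0255
F [ 1.58 -0.53 -0.13 -0.02 -0.14  0.01] sd 2.23 pos [ 0.5007 -0.1176  0.2442] tip z 0.1417 jaw 116.2 19.15
shift [ -0.33 -10.22  29.16] turn [-40.6  -0.2   0.3] j [ 0.09  0.18 -0.25 -0.   -1.13 -1.2 ]
```

View pics/top14c.png

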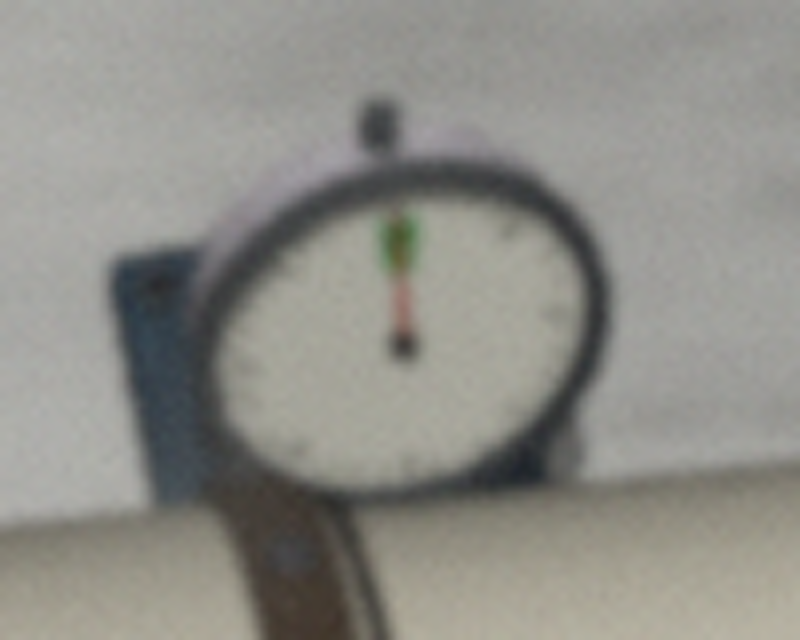

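```bash

python3 -m handwheel '[[[-0.3,-1,3],[-4,0,0],1],[[-0.3,-2.4,7],[-9,0,0],1],[[-0.3,-3.8,11],[-14,0,0],1],[[-0.3,-5.2,15],[-20,0,0],1],[[-0.3,-6.6,19],[-26,0,0],1],[[-0.3,-8,23],[-32,0,0],1],[[-0.3,-9.4,27],[-38,0,0],1],[[-0.3,-10.2,29.2],[-40.6,0,0],1]]' 60
python3 -c "
from h import *
fz(5)
go([.4623,.1895,.205],156.9)"
```

```text
clock: 19.87
tool_pos: [0.4592, 0.1924, 0.2411]
orientation: [0.217, 1.57, 2.959]
ft_force: [0.7, -0.1, -1.2]
gripper_width: 0.0251
F [-0.07  0.32 -2.05  0.05 -0.02 -0.01] sd 0.4 pos [0.4598 0.1891 0.2411] tip z 0.1386 jaw 156.8 20.1167
shift [ 3.61 -0.14 -0.22] turn [-0.1  0.1 -0.1] j [ 0.72  0.16 -0.28 -0.   -1.13 -1.12]
```

```bash

python3 -m handwheel '[[[0,-0.1,-0.2],[0,0,0],1],[[1.5,-0.1,-0.2],[0,0,0],1],[[3,-0.1,-0.2],[0,0,0],1],[[4,-0.1,-0.2],[0,0,0],1],[[4.4,-0.1,-0.2],[0,0,0],1],[[4.4,-0.1,-0.2],[0,0,0],1],[[4.4,-0.1,-0.2],[0,0,0],1],[[4.4,-0.1,-0.2],[0,0,0],1]]' 60
python3 - <<'E'
from h import *
fz(2)
for c in ["side","wrist"]:
    w=bot.read_camera(c); R,s=Rt(); tip=s["tool_pos"]+R@[.1025,0,0]; p=proj(w,tip); u,v=p.round().astype(int); 
    if c=="wrist": u,v=282,205
    print(c,p-[u-35,v-35],proj(w,[.4623,.1885,.082])-[u-35,v-35]); crop(w["img"],u,v,35,35,10,c+"15c")
E
```

```text
clock: 20.78
tool_pos: [0.4633, 0.1896, 0.1988]
orientation: [-2.237, 1.569, 0.5]
ft_force: [0.5, -0.2, -1.0]
gripper_width: 0.0253
F [ 0.34  0.54 -1.23 -0.03 -0.02  0.01] sd 0.33 pos [0.4631 0.1898 0.1988] tip z 0.0963 jaw 156.8 20.8833
side [35.09746775 34.77382483] [35.45643934 41.53102254]
wrist [34.65480247 44.11584262] [34.78408371 37.25619424]
```

View pics/side15c.png

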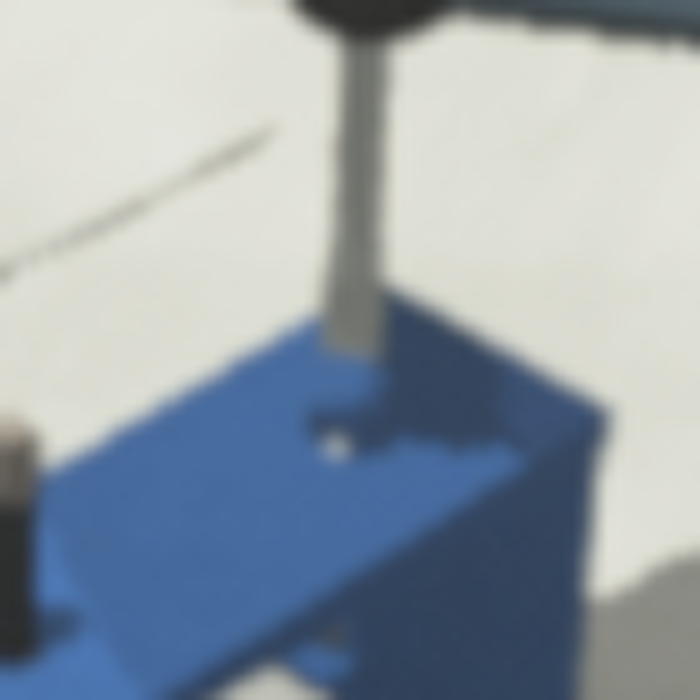

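View pics/wrist15c.png

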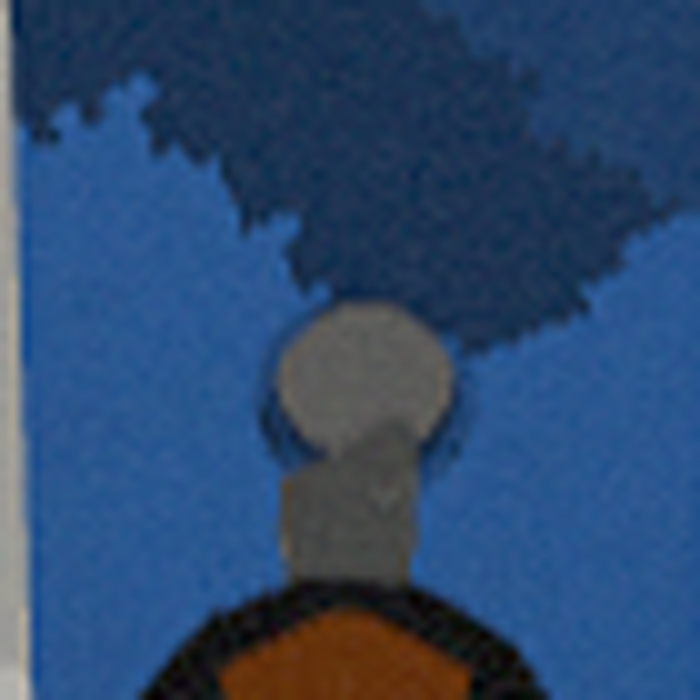

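```bash

python3 -m handwheel '[[[0,0.08,0.09],[0,0,0],1],[[0.3,0.08,0.09],[0,0,0],1],[[0.6,0.08,0.09],[0,0,0],1],[[0.8,0.08,0.09],[0,0,0],1],[[0.9,0.08,0.09],[0,0,0],1],[[0.9,0.08,0.09],[0,0,0],1],[[0.9,0.08,0.09],[0,0,0],1],[[0.9,0.08,0.09],[0,0,0],1]]' 60
python3 - <<'E'
from h import *
fz(2)
for c in ["side","wrist"]:
    w=bot.read_camera(c); R,s=Rt(); tip=s["tool_pos"]+R@[.1025,0,0]; p=proj(w,tip); u,v=p.round().astype(int); 
    if c=="wrist": u,v=282,205
    print(c,p-[u-35,v-35],proj(w,[.4623,.1885,.082])-[u-35,v-35]); crop(w["img"],u,v,35,35,10,c+"16c")
E
```

```text
clock: 21.65
tool_pos: [0.4616, 0.1892, 0.189]
orientation: [-2.952, 1.571, -0.216]
ft_force: [0.6, 0.4, -1.7]
gripper_width: 0.0254
F [-0.11  0.1  -1.12  0.   -0.02 -0.01] sd 0.19 pos [0.4616 0.1892 0.1891] tip z 0.0866 jaw 156.8 21.75
side [34.81686169 34.58808896] [34.45643934 36.53102254]
wrist [34.56416211 44.23283626] [33.27327385 42.06505894]
```

View pics/side16c.png

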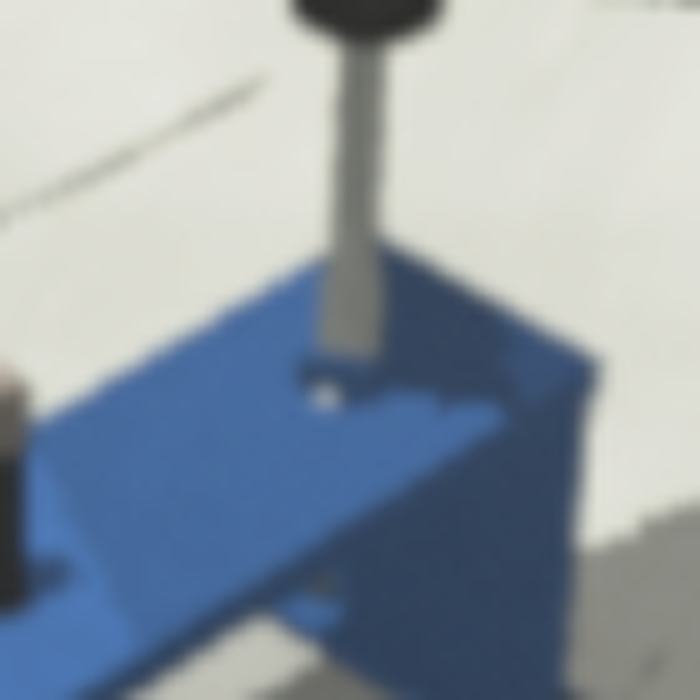

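View pics/wrist16c.png

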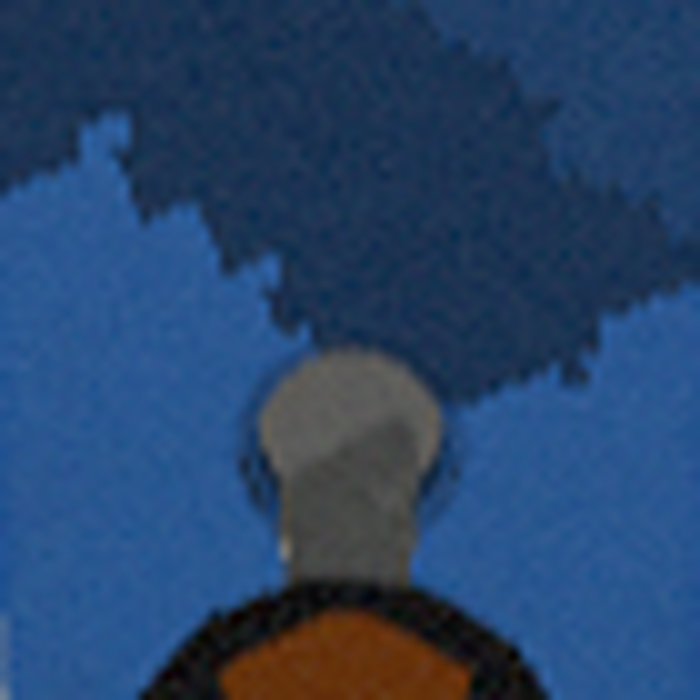

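```bash

python3 -m handwheel '[[[0,-0.06,0],[0,0,0],1],[[0,-0.12,0],[0,0,0],1],[[0.3,-0.12,0],[0,0,0],1],[[0.7,-0.12,0],[0,0,0],1],[[1.1,-0.12,0],[0,0,0],1],[[1.4,-0.12,0],[0,0,0],1],[[1.5,-0.12,0],[0,0,0],1],[[1.5,-0.12,0],[0,0,0],1]]' 60
python3 - <<'E'
from h import *
fz(2)
for c in ["side","wrist"]:
    w=bot.read_camera(c); u,v=(282,205) if c=="wrist" else (305,255); crop(w["img"],u,v,35,35,10,c+"17c")
E
```

```text
clock: 22.52
tool_pos: [0.4618, 0.1901, 0.1735]
orientation: [1.077, 1.57, -2.47]
ft_force: [-0.3, -0.7, -2.1]
gripper_width: 0.0252
F [ 0.18  0.15 -0.96  0.01 -0.01 -0.01] sd 0.03 pos [0.4621 0.1903 0.174 ] tip z 0.0715 jaw 156.8 22.6167
```

View pics/side17c.png

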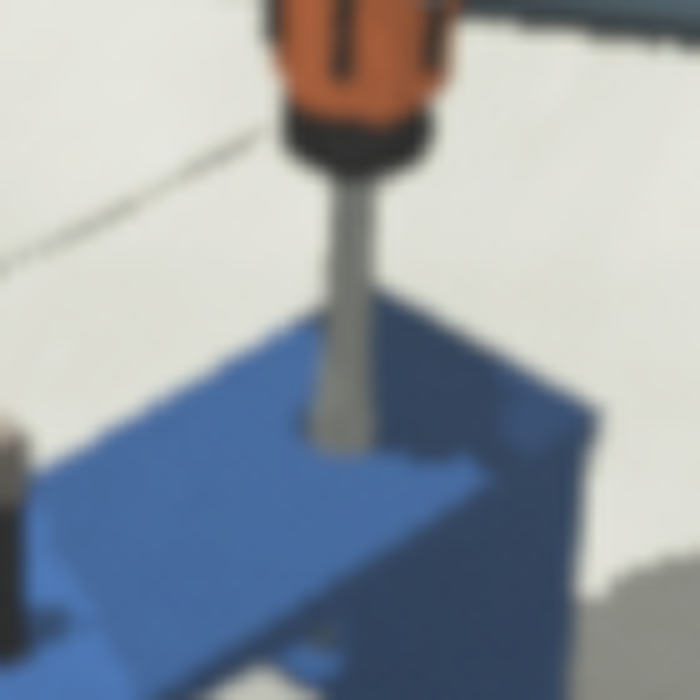

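View pics/wrist17c.png

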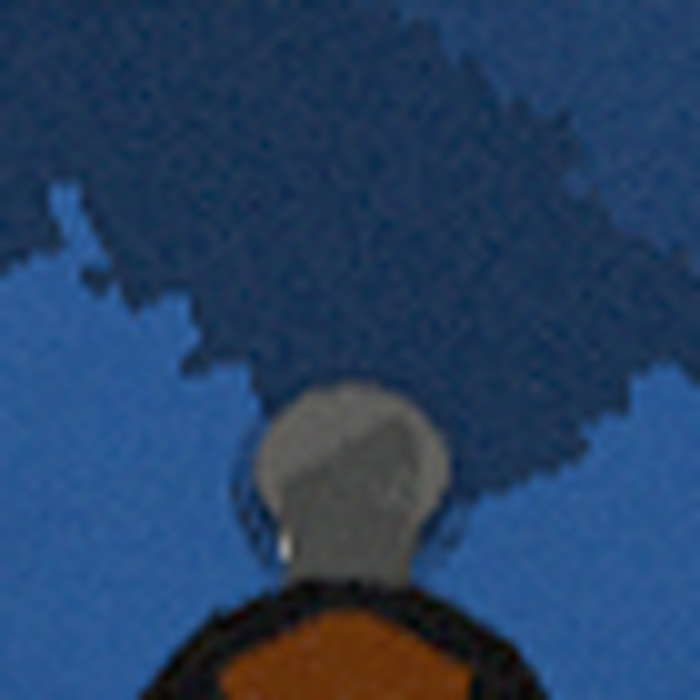

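```bash

python3 -m handwheel '[[[0.7,0,0],[0,0,0],1],[[1.5,0,0],[0,0,0],1],[[2.4,0,0],[0,0,0],1],[[3.3,0,0],[0,0,0],1],[[4.2,0,0],[0,0,0],1],[[4.8,0,0],[0,0,0],1],[[5.2,0,0],[0,0,0],1],[[5.2,0,0],[0,0,0],1]]' 60
python3 - <<'E'
from h import *
fz(3)
E
```

```text
clock: 23.38
tool_pos: [0.4615, 0.1899, 0.1208]
orientation: [1.065, 1.568, -2.482]
ft_force: [0.3, -0.1, -1.4]
gripper_width: 0.0255
F [-0.12 -0.19 -1.39  0.02  0.01 -0.01] sd 0.36 pos [0.4623 0.1905 0.1223] tip z 0.0198 jaw 156.8 23.5333
```

```bash

python3 -m handwheel '[[[0.05,0,0],[0,0,0],1],[[0.1,0,0],[0,0,0],1],[[0.15,0,0],[0,0,0],1],[[0.2,0,0],[0,0,0],1],[[0.25,0,0],[0,0,0],1],[[0.3,0,0],[0,0,0],1],[[0.35,0,0],[0,0,0],1],[[0.35,0,0],[0,0,0],1]]' 60
python3 - <<'E'
from h import *
fz(3)
E
```

```text
clock: 24.2
tool_pos: [0.462, 0.1903, 0.1185]
orientation: [-3.065, 1.571, -0.328]
ft_force: [-0.3, -0.2, -0.8]
gripper_width: 0.0253
F [-0.32  0.16 -1.14 -0.01  0.06 -0.01] sd 0.27 pos [0.462  0.1903 0.1185] tip z 0.016 jaw 156.8 24.35
```

```bash

python3 -m handwheel '[[[0.02,0,0],[0,0,0],1],[[0.04,0,0],[0,0,0],1],[[0.06,0,0],[0,0,0],1],[[0.06,0,0],[0,0,0],1],[[0.06,0,0],[0,0,0],1],[[0.06,0,0],[0,0,0],1],[[0.06,0,0],[0,0,0],1],[[0.06,0,0],[0,0,0],1]]' 60
python3 - <<'E'
from h import *
fz(3)
w=bot.read_camera("side");crop(w["img"],305,245,35,35,10,"side18c")
E
```

```text
clock: 25.02
tool_pos: [0.4621, 0.1903, 0.1185]
orientation: [-2.393, 1.57, 0.344]
ft_force: [-2.9, -0.5, 5.1]
gripper_width: 0.0252
F [-2.85 -0.27  5.78 -0.09  0.84 -0.01] sd 0.43 pos [0.462  0.1903 0.1185] tip z 0.016 jaw 156.8 25.1667
```

View pics/side18c.png

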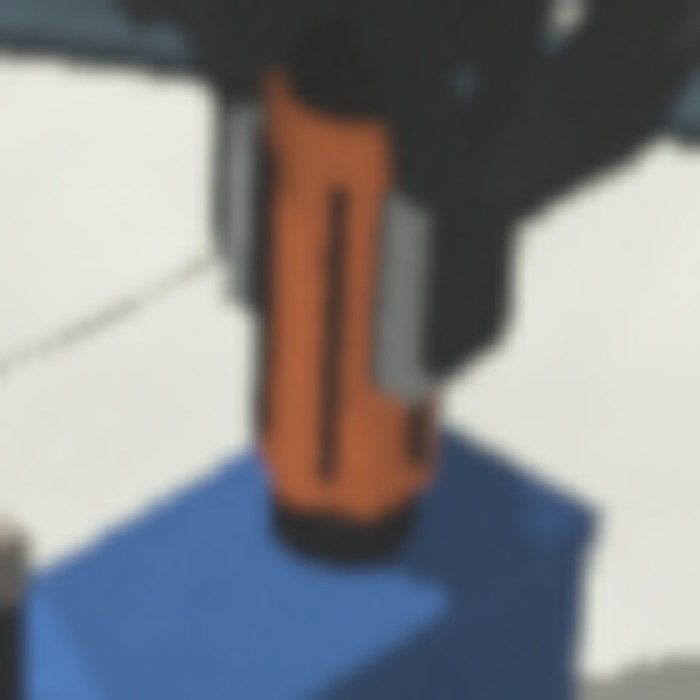

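```bash

python3 -m handwheel '[[[0,0,0],[0,0,0],0.3],[[0,0,0],[0,0,0],0],[[0,0,0],[0,0,0],-0.4],[[0,0,0],[0,0,0],-1],[[0,0,0],[0,0,0],-1],[[0,0,0],[0,0,0],-1],[[0,0,0],[0,0,0],-1],[[0,0,0],[0,0,0],-1]]'
python3 -m handwheel '[[[-0.5,0,0],[0,0,0],-1],[[-2,0,0],[0,0,0],-1],[[-4,0,0],[0,0,0],-1],[[-7,0,0],[0,0,0],-1],[[-10,0,0],[0,0,0],-1],[[-13,0,0],[0,0,0],-1],[[-14,0,0],[0,0,0],-1],[[-14,0,0],[0,0,0],-1]]'
python3 - <<'E'
from h import *
fz(4)
w=bot.read_camera("side");cv2.imwrite("pics/side19.png",w["img"]);crop(w["img"],290,270,60,60,6,"side19c")
w=bot.read_camera("top");cv2.imwrite("pics/top19.png",w["img"]);crop(w["img"],360,200,50,40,8,"top19c")
E
```

```text
clock: 25.88
tool_pos: [0.462, 0.1903, 0.1179]
orientation: [1.439, 1.571, -2.108]
ft_force: [-0.3, 0.3, 0.5]
gripper_width: 0.0854
clock: 26.55
tool_pos: [0.4634, 0.1911, 0.2616]
orientation: [-2.125, 1.563, 0.612]
ft_force: [-0.0, -0.3, -0.5]
gripper_width: 0.0852
F [ 0.   -0.1  -0.53 -0.02  0.01  0.02] sd 0.21 pos [0.4611 0.1897 0.2563] tip z 0.1538 jaw 156.8 26.75
```

View pics/side19c.png

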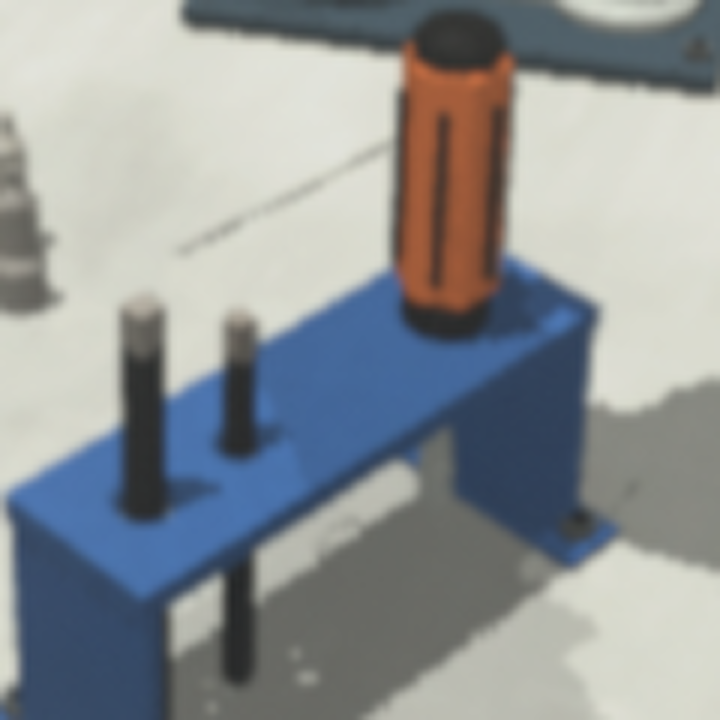

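View pics/top19c.png

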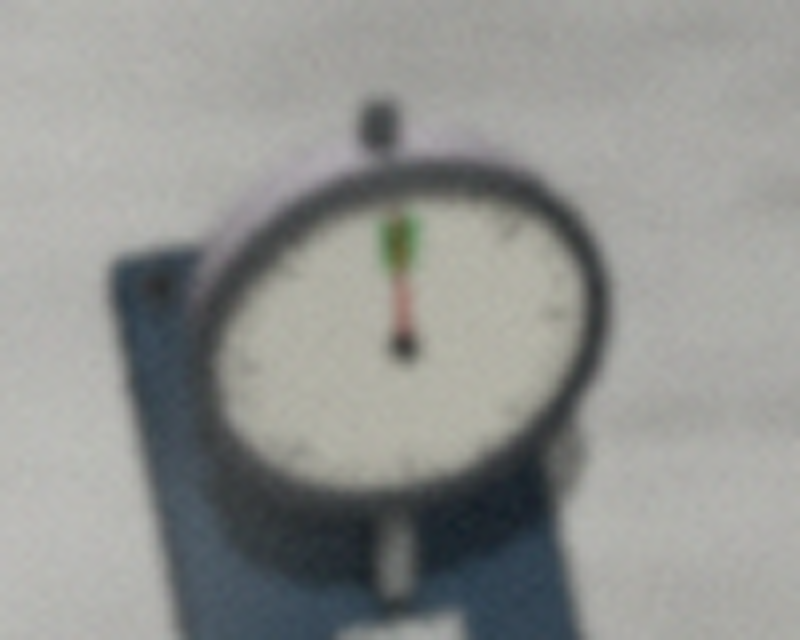

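The driver hangs upright in its hole with the shoulder on the plate. The pointer stands in the middle of the green band, and the gripper is clear.

```bash
python3 -c "
from cell import bot
print(bot.finish_job())"
```

```text
the job is handed in; nothing more can be done
None
```

The dial is back on its setting and the screwdriver hangs in its original hole in the rack. I handed the job in at about 27 s of the allowed 61 s.

- **Finding the slot:** I read the slot's direction from the wrist camera and lined the blade up with it before lowering. The blade went in without resistance, so I did not need to turn it to search. The first contact was at the slot's floor, at about 2.7 N, rising to about 3.4 N while turning.
- **Turning:** I turned the driver clockwise about 72°. Roughly the first 25° was free play and the rest moved the pointer. It went from about -0.85 rad to the middle of the green band and stayed there after the blade came out.
- **Hanging up:** The shoulder came down on the rack plate at about 7 N, and then I opened the gripper.

My last pictures show the driver upright with its shoulder on the plate, the pointer in mid-band and the gripper 14 cm clear above.

**Disagreements:**
- The wrist camera placed the bore about 3 mm from where the top and side cameras did.
- The driver sat 1–2 mm off the gripper's centre line. I corrected both fits by comparing the blade with the hole in the pictures.

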